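# Clear the stain-treatment bench

## Robot

A 6-joint arm with a two-finger parallel gripper is mounted at the origin on a cart in front of the work surface, level with it; the furniture and walls round the work are solid. World frame = base frame: x ahead of the robot, y to its left, z up, the work surface at z = 0. Lengths are in m, angles in rad, forces in N, time in s.
With the tool pointing down it reaches from about 0.4 to 0.825 m from the base axis. Payload 7 kg.
Tool frame: the origin (TCP) lies midway between the tips of the shut fingers; the grasp point (between the pads) lies 19 mm behind it; z points along the fingers, y is the direction in which the jaws open and shut (so a half turn about z gives the same grasp; the last joint's range is limited). The gripper opens to 88 mm and grips with 3 to 60 N. Pads are 19 mm wide; open, the fingers measure 130 mm over their backs; the gripper's body (78 mm by 193 mm) begins 47 mm behind the grasp point.
Start: joints at [-0.99, 0.359, 0.012, 0, -1.224, -0.288], TCP at [0.195, -0.646, 0.227] pointing down, gripper open.
Joint ranges: [-3.07, 3.07], [-1.43, 2.12], [-1.02, 1.25], [-3.03, 1.67], [-3.05, -0], [-3.03, 3.03]. Speed limits (rad/s): [2.39, 2.39, 3.01, 3.14, 3.14, 3.14].

## Interface

Orientations are given as a rotation vector (axis times angle).
In Python, from bench import bot gives the robot as it stands.
- The arm moves only by the shell command python3 -m handwheel 'ROWS' [FORCE]. ROWS is JSON, a list that holds one entry, the list of rows, each a list of 7 numbers: the turn, a rotation vector about the tool's x, y, z in rad, then the shift along the tool's x, y, z in m, then the closure, from 0 (fully open) to 1 (shut). In form: [[[ax, ay, az, tx, ty, tz, jaw], ...]]. A call has 1 to 20 rows; each row shifts and turns the pose as measured when the row begins, along the tool's axes as they then stand; what a row does not reach is not made up. A row lasts 1/12 s, in which the tool goes at most 41.7 mm and 7.16 degrees, less where a joint would pass 70% of its speed; a pose out of reach is approached as far as the arm can. A call is refused whole if a number of a shift passes 0.0417 or a number of a turn 0.125, either way. A call with a gripper value outside its range is refused whole. The fingers move at their own pace and stop on an object; FORCE is the grip in N (left out, the last holds). Time passes only in rows, so rows that do not move let the fingers close. It gives the time, the measured TCP pose, the force and the opening at its end, in the units of the state.
- bot.get_obs(): the state, without advancing time (a new reading comes with each control period).
- bot.read_camera(name): name is "side" or "top"; returns the picture (384x512x3 uint8, red, green, blue); there is no depth.
- bot.camera_params(name): a dict with "fx", "fy", "cx", "cy" (pixels), "R" (3x3) and "t" (3): a world point X has camera coordinates R X + t. Camera axes: x right, y down, z forward; pixel columns grow to the right and rows downward; lengths in m; the calibration is good to about 2 mm. A picture is of the moment at which its call begins. camera_params takes no time and is no camera call.
- bot.close_job(): hands the job in, once; it reports no verdict.
The state is a dict: "time_s": time; "q": joint angles; "qd": joint speeds; "tau": joint torques, N m; "position": TCP position; "orientation": TCP orientation; "force": force on the tool from outside, world axes, zero at the start; "wrist_torque": the same for the moment, N m; "grip_width": opening from 0.0 (shut) to 1.0 (fully open).
Only numpy, scipy, OpenCV 4.12 (cv2) and the standard library are available. Lean on these libraries where they do the work, as an engineer would, in place of code of your own. Each camera call takes 0.05 s, during which the arm holds its last target.

## Task

Clear up after stain treatment. Lay the two dosing syringes whose plungers are still drawn out in the grooves of the wire rack, one in each groove, leaving their plungers drawn; lay the two used ones, plungers pushed home, flat in the draining tray; and put the brush in its round ceramic dish, bristles down.

Things in the scene. Friction and masses are not known exactly. Their poses are not given: they have to be found in the camera images.
- syringe_drawn_1: milky white plastic dosing syringe lying flat, barrel 18 mm thick, 92 mm long; 12 mm nozzle at +x; flat finger wings at -x (32 mm wide, level). Origin on the barrel axis, mid-barrel, 9 mm above its support; z up. Plunger DRAWN OUT: white rod and thumb disc end 91 to 98 mm behind the origin. 38 g. Grip across mid-barrel.
- syringe_drawn_2: the same as syringe_drawn_1 in every way: a second syringe with its plunger DRAWN OUT.
- syringe_spent_1: milky white plastic dosing syringe lying flat, barrel 18 mm thick, 92 mm long; 12 mm nozzle at +x; flat finger wings at -x (32 mm wide, level). Origin on the barrel axis, mid-barrel, 9 mm above its support; z up. Plunger PUSHED HOME: thumb disc ends 58 to 61 mm behind the origin. 38 g. Grip across mid-barrel.
- syringe_spent_2: the same as syringe_spent_1 in every way: a second syringe with its plunger PUSHED HOME.
- stain_brush: white-backed hand brush for stains, 30 (x) x 85 (y) x 23 (z) mm, lying bristles down. Origin: centre of its underside; y along its length, z up. 70 g. Grip it across its 30 mm width.
- ready_rack: fixed rack of bent 5 mm steel wire, 76 x 137 x 33 mm. Zigzag wires cross it at x = -27 and +27 mm, each with V notches (40 mm wide, 45 degrees) at y = -40 and +40 mm: two grooves along x. A seated barrel's axis is 26 mm high, the barrel centred at x = 0 (wings outside the wires, 14 mm play). 49 mm free between the wires. Origin: centre, on the worktop; z up.
- drain_tray: fixed shallow rectangular grey plastic tray with cross ribs, 150 (x) x 140 (y) mm outside, walls 4 mm thick, rim 12 mm high. Things lie on the flat rib tops, 5 mm above the worktop (rim 7 mm higher). Inside 142 x 132 mm. Origin: centre, on the worktop; z up.
- brush_dish: fixed round white ceramic dish, 140 mm across the rim, rim 15 mm high, wall 4 mm, flaring; flat floor 110 mm across, 5 mm above the worktop. Origin: centre, on the worktop; z up. (Room: a wall cabinet overhangs the back right of the worktop, x > 0.55 and y < -0.09 m, underside 0.5 m up; a wall stands at y = 0.54 m: keep the arm clear of both.)
- syringe_drawn_1_plunger (a joint): how far the plunger of syringe_drawn_1 is drawn out, in m: 0 is pushed home, 0.06 the stop; 0.033 to 0.040 at the start. It slides stiffly (about 4 N) and stays where it is left.
- syringe_drawn_2_plunger (a joint): the same for syringe_drawn_2.
Mind the look-alikes: they are no part of the job. Leave any brown look-alike of the stain_brush alone.

How it is judged:
By the outcome, as a careful person would: the job done as asked, in the order asked, and still so for the second after the job is handed in, with the robot touching nothing.
It also fails if it takes over 125 s, if anything falls off the work surface, if the arm or the gripper's body presses on something with over 40 N, if the wrist force passes 120 N, or if a joint passes its speed limit or range.

## Working session

There is one attempt and no reset: what is moved stays moved. The work goes in short steps, Python scripts to look and compute and a shell command to move; the robot and the scene stay as the last step left them, time stands still between calls to the robot, and variables do not carry over. Pictures are saved under pics/ and viewed, and the job is handed in when it is done.

```bash
ls; mkdir -p pics
cat > h.py <<'E'
import numpy as np,cv2
from bench import bot
def cam(n):
    im=bot.read_camera(n); return im
def save(im,f,s=1): cv2.imwrite('pics/'+f,cv2.resize(im[:,:,::-1],None,fx=s,fy=s,interpolation=cv2.INTER_CUBIC))
def P(n):
    p=bot.camera_params(n);return p,np.array(p['R']),np.array(p['t'])
def ray(n,u,v,z):
    p,R,t=P(n); d=R.T@np.array([(u-p['cx'])/p['fx'],(v-p['cy'])/p['fy'],1]); c=-R.T@t
    return c+d*(z-c[2])/d[2]
def pix(n,X):
    p,R,t=P(n); q=R@np.array(X)+t; return q[0]/q[2]*p['fx']+p['cx'],q[1]/q[2]*p['fy']+p['cy']
E
python3 - <<'E'
from h import *
for n in('top','side'):
    im=cam(n); np.save(f'pics/{n}0.npy',im); save(im,n+'0.png',1.5); print(bot.camera_params(n))
o=bot.get_obs();print(o)
E
```

```text
pics
{'fx': 468.86287817499556, 'fy': 468.86287817499556, 'cx': 255.0157473371161, 'cy': 189.9067568970687, 'R': array([[-0.02498631, -0.99962107,  0.01154962],
       [-0.98145153,  0.0223322 , -0.1904053 ],
       [ 0.19007522, -0.01609292, -0.98163763]]), 't': array([-0.09277208,  0.52553549,  1.20092244])}
{'fx': 498.6406353350667, 'fy': 498.6406353350667, 'cx': 261.4620888188833, 'cy': 196.99355886247665, 'R': array([[ 0.92441216, -0.38091727,  0.01908358],
       [-0.14855415, -0.40569415, -0.90185582],
       [ 0.35127456,  0.83085155, -0.43161545]]), 't': array([-0.53385696,  0.07718992,  1.5734261 ])}
{'time_s': 0.1, 'q': array([-9.89875708e-01,  3.59263964e-01,  1.11117962e-02, -3.17070365e-04,
       -1.22414103e+00, -2.88093433e-01]), 'qd': array([-1.05098194e-03, -1.09964890e-03,  3.25566535e-03,  1.71895702e-03,
       -9.70936811e-04, -9.39965184e-05]), 'tau': array([-2.03228039e-03, -5.84163094e+01,  2.93750238e+01,  7.01557025e+00,
        1.01719241e-02, -5.94124822e-05]), 'position': array([ 0.19466977, -0.64582176,  0.2257312 ]), 'orientation': array([ 4.58109893e-01, -3.10764772e+00, -2.32966207e-03]), 'force': array([ 0.6290472 , -0.26092097,  0.18332806]), 'wrist_torque': array([0.02568663, 0.05642625, 0.02191926]), 'grip_width': 1.0032992366235831}
```

View pics/top0.png

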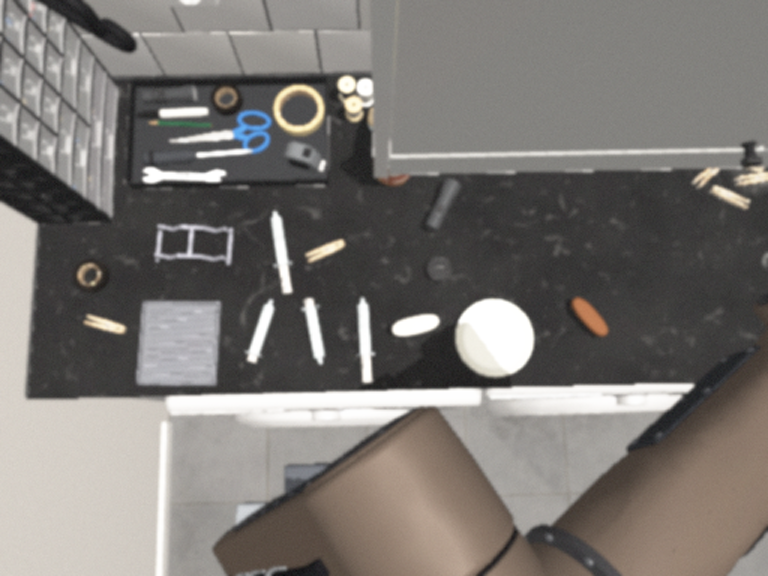

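View pics/side0.png

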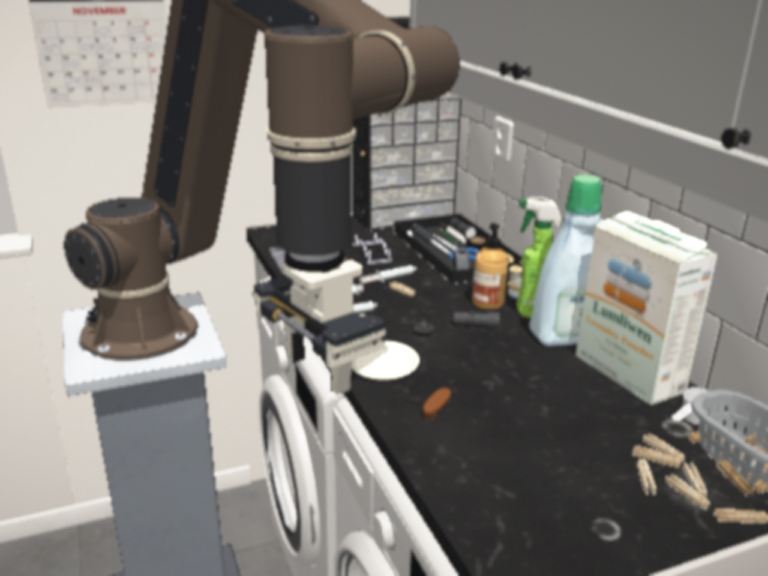

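The top view, in 1.5x pixels, shows:
- rack at (194,244)
- tray at (179,342)
- four syringes at (282,252), (261,330), (314,330) and (365,340)
- white brush at (416,325), with the brown look-alike at (589,316)
- dish at (494,338)

I'll enlarge to tell the drawn syringes from the spent ones.

Run:
```python
from h import *
im=np.load('pics/top0.npy'); save(im[130:262,150:300],'c1.png',5)
save(im[130:262,80:180],'c2.png',4.4)
```

```text
(no output)
```

View pics/c1.png

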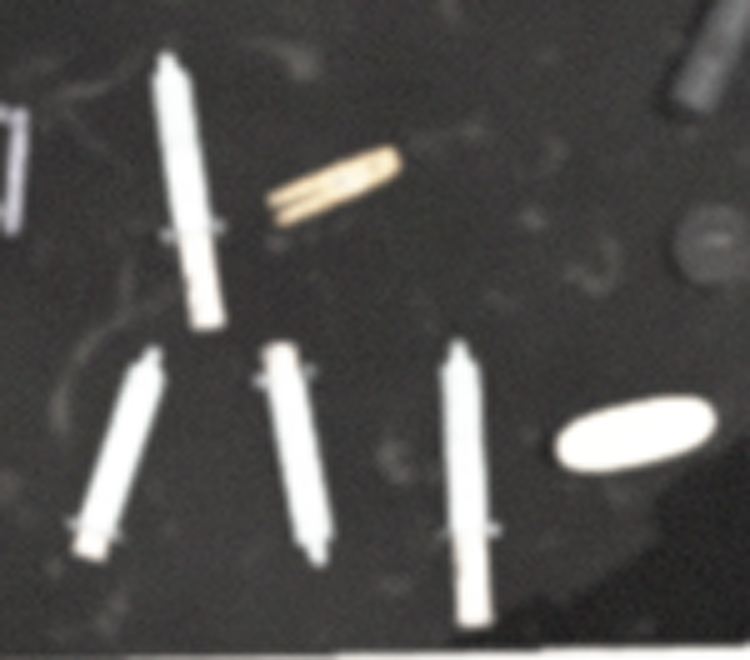

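View pics/c2.png

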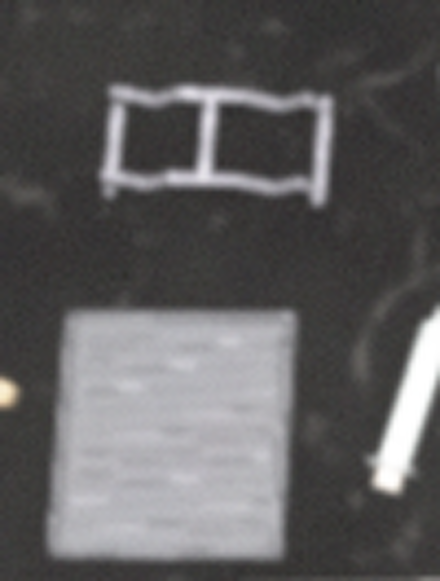

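Clear in the crop (5x, offset 150,130):
- **Drawn:** the syringe with disc at (208,325), call it A, and the one with disc at (475,622), call it D. Both have a long rod behind the wings.
- **Spent:** B, tip (153,350), and C, tip (319,563). Their discs sit right at the wings.
- **Brush:** the white one at (636,433). The brown one is left alone.

Next I'll measure them all.

Run:
```python
from h import *
im=np.load('pics/top0.npy')
def c1(u,v): return u/5+150-.4,v/5+130-.4
def c2(u,v): return u/4.4+80-.4,v/4.4+130-.4
for n,tip,end,wing in(('A',(166,55),(208,328),(195,232)),('D',(458,341),(475,626),(469,530)),('B',(153,348),(90,558),(94,527)),('C',(319,565),(280,343),(284,377))):
    t,e,w=[ray('top',*c1(*p),.009)[:2] for p in(tip,end,wing)]
    d=(t-e)/np.linalg.norm(t-e)
    print(n,'len',np.linalg.norm(t-e).round(4),'O',(t-.058*d).round(4),'yaw',np.degrees(np.arctan2(d[1],d[0])).round(1),'wing at',np.dot(w-t,d)+.058)
# refine via segmentation
g=im.min(2)
m=(g>150).astype(np.uint8)
n,l,s,c=cv2.connectedComponentsWithStats(m)
for i in range(1,n):
    x,y,w,h,a=s[i]
    if 60<a<4000 and 130<y<262 and 150<x<370:
        pts=np.argwhere(l==i)[:,::-1]
        W=np.array([ray('top',u,v,.009)[:2] for u,v in pts]); W2=np.array([ray('top',u,v,.018)[:2] for u,v in pts])
        R=cv2.minAreaRect((W*1000).astype(np.float32))
        cov=np.cov(W.T); ev,V=np.linalg.eigh(cov); d=V[:,1]
        print(s[i],'cen',W.mean(0).round(4),'z18',W2.mean(0).round(4),'yaw',np.degrees(np.arctan2(d[1],d[0])).round(1),np.array(R[0]).round(1),np.array(R[1]).round(1))
# tray corners at z .012
print('tray',[ray('top',*c2(*p),.012)[:2].round(3) for p in((66,311),(296,311),(284,558),(50,557))])
print('rack z30',[ray('top',*c2(*p),.030)[:2].round(3) for p in((110,92),(330,97),(318,187),(105,182),(210,95),(205,180))])
print('rack z3',[ray('top',*c2(*p),.003)[:2].round(3) for p in((115,90),(107,195),(328,100),(318,205))])
p,R,t=P('top');print('cam',-R.T@t)
save(im[140:185,95:165],'rk.png',10)
s=np.load('pics/side0.npy'); save(s[145:215,160:300],'sd.png',5.5)
print(bot.get_obs()['grip_width'])
```

```text
A len 0.1585 O [0.6199 0.085 ] yaw 8.6 wing at -0.04576163916487198
D len 0.1559 O [ 0.4521 -0.0697] yaw 2.3 wing at -0.0461817030051842
B len 0.119 O [0.4543 0.1163] yaw -16.3 wing at -0.04444784346419136
C len 0.1239 O [0.4462 0.0195] yaw -170.5 wing at -0.046826366733379234
[181 141  14  55 383] cen [0.5976 0.0814] z18 [0.5953 0.0802] yaw -171.3 [598.7  80.3] [157.4  25.3]
[205 160  24  14 139] cen [ 0.6006 -0.001 ] z18 [ 0.5983 -0.0016] yaw 112.6 [600.8  -1.9] [17.6 67.7]
[202 199  14  44 312] cen [0.4523 0.0212] z18 [0.4511 0.0204] yaw -169.7 [449.9  21.4] [121.3  22.5]
[238 199  11  56 393] cen [ 0.4296 -0.0705] z18 [ 0.4285 -0.0706] yaw -177.8 [431.5 -71.4] [151.2  22.3]Traceback (most recent call last):
  File "<stdin>", line 17, in <module>
  File "h.py", line 9, in ray
    p,R,t=P(n); d=R.T@np.array([(u-p['cx'])/p['fx'],(v-p['cy'])/p['fy'],1]); c=-R.T@t
          ~^^^
  File "h.py", line 7, in P
    p=bot.camera_params(n);return p,np.array(p['R']),np.array(p['t'])
ValueError: time passes only in moves, steps and waits
```

```bash
python3 - <<'E'
import re
s=open('h.py').read()
s=s.replace("""def P(n):
    p=bot.camera_params(n);return""","""_C={}
def P(n):
    import os,pickle
    f='pics/par_'+n+'.pkl'
    if n not in _C:
        if not os.path.exists(f): pickle.dump(dict(bot.camera_params(n)),open(f,'wb'))
        _C[n]=pickle.load(open(f,'rb'))
    p=_C[n];return""")
open('h.py','w').write(s)
E
python3 - <<'E'
from h import *
im=np.load('pics/top0.npy')
def c2(u,v): return u/4.4+80-.4,v/4.4+130-.4
g=im.min(2)
m=(g>150).astype(np.uint8)
n,l,s,c=cv2.connectedComponentsWithStats(m)
for i in range(1,n):
    x,y,w,h,a=s[i]
    if 60<a<4000 and 130<y<262 and 150<x<370:
        pts=np.argwhere(l==i)[:,::-1]
        z=.009 if a<500 else .02
        W=np.array([ray('top',u,v,z)[:2] for u,v in pts])
        R=cv2.minAreaRect((W*1000).astype(np.float32))
        cov=np.cov(W.T); ev,V=np.linalg.eigh(cov); d=V[:,1]
        print(s[i],'cen',W.mean(0).round(4),'yaw',np.degrees(np.arctan2(d[1],d[0])).round(1),np.array(R[0]).round(1),np.array(R[1]).round(1))
print('tray',[ray('top',*c2(*p),.012)[:2].round(3) for p in((66,311),(296,311),(284,558),(50,557))])
print('rack z30',[ray('top',*c2(*p),.030)[:2].round(3) for p in((110,92),(330,97),(318,187),(105,182),(210,95),(205,180))])
print('rack z3',[ray('top',*c2(*p),.003)[:2].round(3) for p in((115,90),(107,195),(328,100),(318,205))])
# dish rim ellipse
b=im[190:260,300:365].astype(int).min(2)
P_=[ray('top',u,v,.015)[:2] for u,v in((303.5,226),(356,226),(329,199),(331,251))];print('dish',np.array(P_).round(3))
p,R,t=P('top');print('cam',-R.T@t)
save(im[140:185,95:165],'rk.png',10)
s=np.load('pics/side0.npy'); save(s[145:215,160:300],'sd.png',5.5)
from scipy.spatial.transform import Rotation as Ro
print(Ro.from_rotvec(bot.get_obs()['orientation']).as_matrix().round(3))
E
```

```text
[181 141  14  55 383] cen [0.5976 0.0814] yaw -171.3 [598.7  80.3] [157.4  25.3]
[205 160  24  14 139] cen [ 0.6006 -0.001 ] yaw 112.6 [600.8  -1.9] [17.6 67.7]
[202 199  14  44 312] cen [0.4523 0.0212] yaw -169.7 [449.9  21.4] [121.3  22.5]
[238 199  11  56 393] cen [ 0.4296 -0.0705] yaw -177.8 [431.5 -71.4] [151.2  22.3]
[ 304  199   52   52 2151] cen [ 0.4295 -0.3051] yaw -138.3 [ 430.1 -305. ] [138.9 138.5]
[165 200  18  42 316] cen [0.4503 0.118 ] yaw 162.3 [452.5 116.8] [ 22.4 116.7]
[261 209  32  15 338] cen [ 0.4566 -0.1635] yaw 101.5 [ 456.4 -163.2] [33.3 87.8]
tray [array([0.512, 0.333]), array([0.509, 0.191]), array([0.356, 0.195]), array([0.36 , 0.337])]
rack z30 [array([0.647, 0.305]), array([0.641, 0.168]), array([0.583, 0.175]), array([0.589, 0.306]), array([0.644, 0.243]), array([0.589, 0.245])]
rack z3 [array([0.656, 0.311]), array([0.587, 0.313]), array([0.647, 0.175]), array([0.578, 0.18 ])]
dish [[ 0.428 -0.235]
 [ 0.424 -0.377]
 [ 0.5   -0.308]
 [ 0.358 -0.306]]
cam [ 0.28520398 -0.08514694  1.28000687]
[[-0.957 -0.289 -0.001]
 [-0.289  0.957  0.001]
 [ 0.     0.002 -1.   ]]
```

```bash
ls pics
```

```text
c1.png
c2.png
par_top.pkl
rk.png
sd.png
side0.npy
side0.png
top0.npy
top0.png
```

View pics/rk.png

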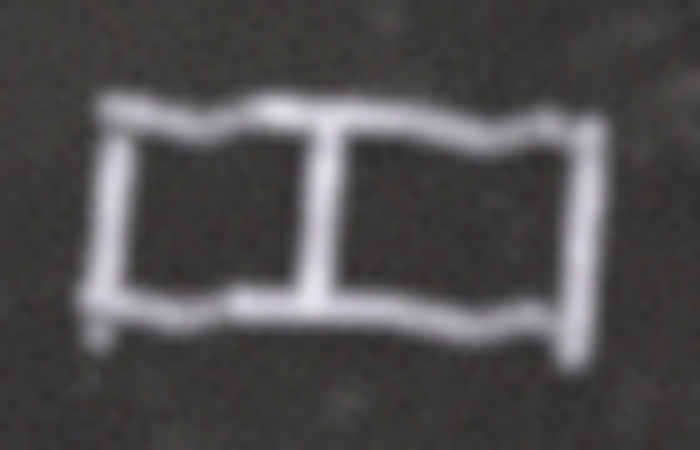

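View pics/sd.png

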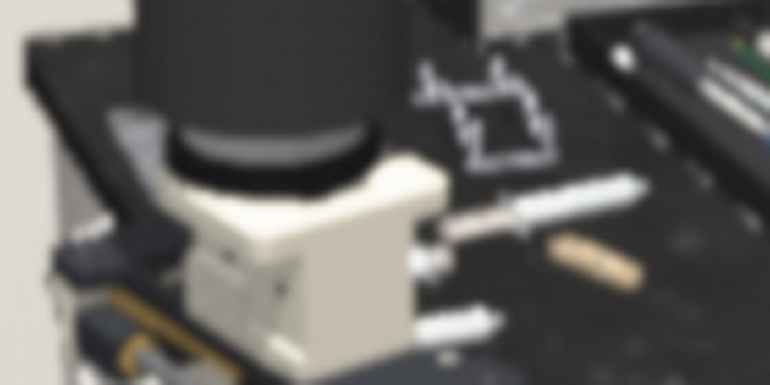

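Run:
```python
from h import *
def c(u,v): return u/10+95-.45,v/10+140-.45
for z,ps in((.0025,((590,118),(572,372),(97,352),(118,140))),(.0305,((326,115),(316,300))),(.0105,((200,130),(480,143),(180,323),(468,333)))):
    W=[ray('top',*c(*p),z)[:2] for p in ps]; print(z,np.array(W).round(4).tolist())
# fit: project model for candidate
from scipy.optimize import least_squares
obs=[((-.038,-.066,.0025),(572,366)),((.038,-.066,.0025),(592,122)),((-.038,.066,.0025),(97,346)),((.027,0,.0305),(328,113)),((-.027,0,.0305),(315,300)),((.027,.04,.0105),(200,130)),((.027,-.04,.0105),(480,143)),((-.027,.04,.0105),(180,323)),((-.027,-.04,.0105),(468,330))]
def f(x,full=False):
    r=[]
    for m,p in obs:
        a=x[2];X=[x[0]+m[0]*np.cos(a)-m[1]*np.sin(a),x[1]+m[0]*np.sin(a)+m[1]*np.cos(a),m[2]]
        r+=list(np.array(pix('top',X))-c(*p))
    return np.array(r)
s=least_squares(f,[.615,.24,0]); print(s.x,np.degrees(s.x[2]),f(s.x).reshape(-1,2).round(2).tolist())
```

```text
0.0025 [[0.6495, 0.1766], [0.5764, 0.1804], [0.5851, 0.3123], [0.646, 0.3086]]
0.0305 [[0.644, 0.2432], [0.5917, 0.2446]]
0.0105 [[0.6461, 0.2834], [0.6407, 0.2054], [0.5909, 0.2872], [0.5863, 0.2076]]
[ 0.61742279  0.24480197 -0.06565285] -3.7616310116825433 [[-0.39, 1.04], [-0.15, -0.91], [-0.33, 1.04], [-0.12, 0.06], [-0.65, 0.46], [0.19, -0.3], [0.84, -0.38], [0.28, -0.78], [0.36, -0.26]]
```

```bash
cat > go.py <<'E'
import sys,numpy as np
from bench import bot
from scipy.spatial.transform import Rotation as Ro
o=bot.get_obs()
R=Ro.from_rotvec(o['orientation']).as_matrix(); p=np.array(o['position'])
print('t',o['time_s'],'p',p.round(4),'xdir',np.degrees(np.arctan2(R[1,0],R[0,0])).round(1),'w',round(o['grip_width']*88,1),'F',np.array(o['force']).round(1),'q',np.array(o['q']).round(2))
for a in sys.argv[1:]:
    x,y,z,th=map(float,a.split(','))
    cur=np.degrees(np.arctan2(R[1,0],R[0,0])); d=(th-cur+90)%180-90
    t=np.radians(cur+d); Rt=np.array([[np.cos(t),np.sin(t),0],[np.sin(t),-np.cos(t),0],[0,0,-1]])
    D=np.array([x,y,z])-p
    print('turn',Ro.from_matrix(R.T@Rt).as_rotvec().round(3),'then shift',(Rt.T@D).round(4),'| shift before turn',(R.T@D).round(4), 'n',np.linalg.norm(D).round(3))
    R,p=Rt,np.array([x,y,z])
E
python3 go.py .40,-.20,.16,8.6 .62,.085,.08,8.6
```

```text
t 0.1 p [ 0.1947 -0.6458  0.2257] xdir -163.2 w 88.3 F [ 0.6 -0.3  0.2] q [-0.99  0.36  0.01 -0.   -1.22 -0.29]
turn [ 0.002 -0.     0.143] then shift [-0.2697  0.4101  0.0657] | shift before turn [-0.3253  0.3675  0.0662] n 0.495
turn [0. 0. 0.] then shift [-0.2601  0.2489  0.08  ] | shift before turn [-0.2601  0.2489  0.08  ] n 0.369
```

```bash
python3 -m handwheel '[[[0,0,0.0715,0,0,0,0.55],[0,0,0.0715,0,0,0,0.55],[0,0,0,-0.0193,0.0293,0.0047,0.55],[0,0,0,-0.0193,0.0293,0.0047,0.55],[0,0,0,-0.0193,0.0293,0.0047,0.55],[0,0,0,-0.0193,0.0293,0.0047,0.55],[0,0,0,-0.0193,0.0293,0.0047,0.55],[0,0,0,-0.0193,0.0293,0.0047,0.55],[0,0,0,-0.0193,0.0293,0.0047,0.55],[0,0,0,-0.0193,0.0293,0.0047,0.55],[0,0,0,-0.0193,0.0293,0.0047,0.55],[0,0,0,-0.0193,0.0293,0.0047,0.55],[0,0,0,-0.0193,0.0293,0.0047,0.55],[0,0,0,-0.0193,0.0293,0.0047,0.55],[0,0,0,-0.0193,0.0293,0.0047,0.55],[0,0,0,-0.0193,0.0293,0.0047,0.55]]]' 15
python3 go.py .62,.085,.08,8.6
```

```text
time_s: 1.43
position: [0.4059, -0.1853, 0.152]
orientation: [0.205, -3.129, -0.014]
force: [0.1, -0.5, 0.3]
grip_width: 0.446
t 1.4333 p [ 0.4059 -0.1853  0.152 ] xdir -172.5 w 39.3 F [ 0.1 -0.5  0.3] q [ 0.01  0.05 -0.57 -0.01 -0.96 -1.44]
turn [ 0.009 -0.005 -0.019] then shift [-0.2521  0.2352  0.072 ] | shift before turn [-0.248   0.2393  0.0729] n 0.352
```

```bash
python3 -m handwheel '[[[0.009,-0.005,-0.019,0,0,0,0.55],[0,0,0,-0.0252,0.0235,0.0072,0.55],[0,0,0,-0.0252,0.0235,0.0072,0.55],[0,0,0,-0.0252,0.0235,0.0072,0.55],[0,0,0,-0.0252,0.0235,0.0072,0.55],[0,0,0,-0.0252,0.0235,0.0072,0.55],[0,0,0,-0.0252,0.0235,0.0072,0.55],[0,0,0,-0.0252,0.0235,0.0072,0.55],[0,0,0,-0.0252,0.0235,0.0072,0.55],[0,0,0,-0.0252,0.0235,0.0072,0.55],[0,0,0,-0.0252,0.0235,0.0072,0.55],[0,0,0,0,0,0,0.55]]]' 15
python3 go.py .62,.085,.08,8.6
python3 - <<'E'
from h import *
im=cam('top'); save(im[110:262,100:300],'t1.png',4)
im=cam('side'); save(im,'s1.png',1.5)
E
```

```text
time_s: 2.43
position: [0.6266, 0.105, 0.0745]
orientation: [-0.25, 3.132, -0.001]
force: [1.3, -0.5, 0.7]
grip_width: 0.448
t 2.4333 p [0.6266 0.105  0.0745] xdir -170.9 w 39.4 F [ 1.3 -0.5  0.7] q [ 0.47  0.42 -0.26  0.   -0.88 -1.89]
turn [-0.001 -0.     0.009] then shift [ 0.0095 -0.0188 -0.0055] | shift before turn [ 0.0096 -0.0187 -0.0055] n 0.022
```

View pics/t1.png

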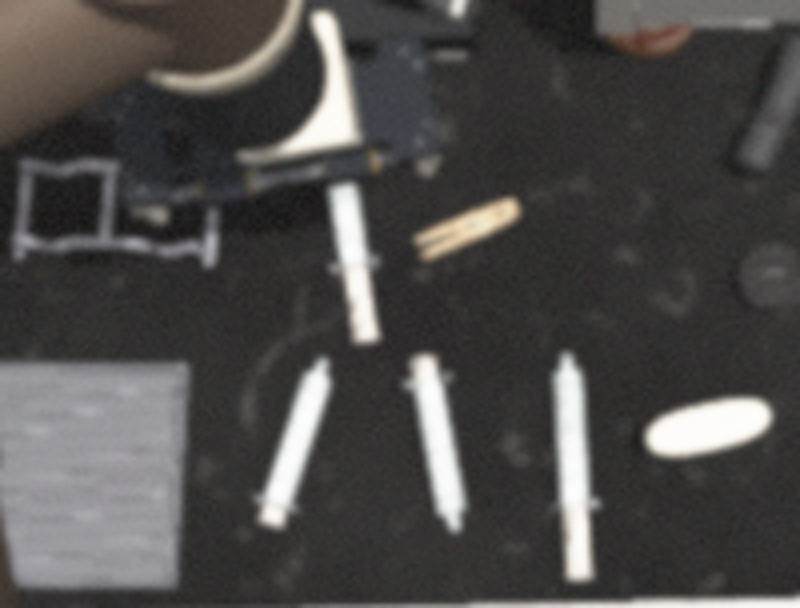

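View pics/s1.png

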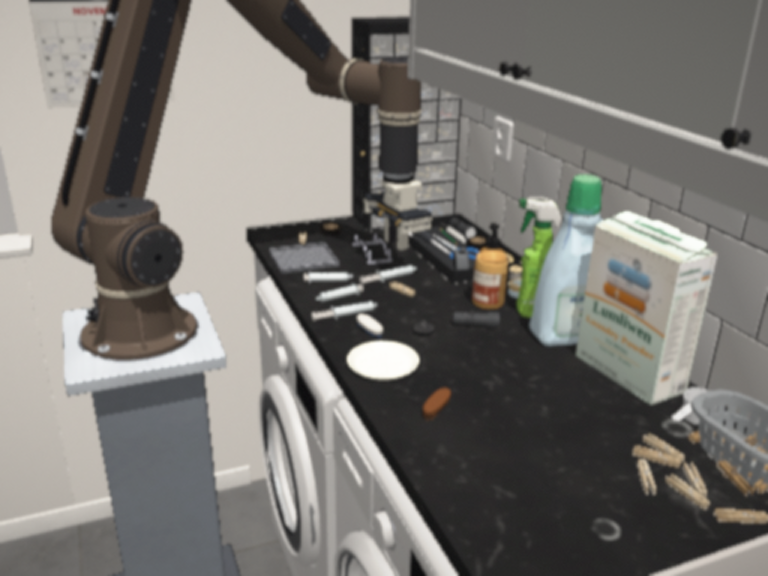

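```bash
python3 -m handwheel '[[[0,0,0.009,0.0048,-0.0094,0.002,0.55],[0,0,0,0.0048,-0.0094,0.01,0.55],[0,0,0,0,0,0.02,0.55],[0,0,0,0,0,0.02,0.55],[0,0,0,0,0,0,0.55],[0,0,0,0,0,0,0.55]]]' 15
python3 go.py .62,.085,.003,8.6
```

```text
time_s: 3.03
position: [0.6123, 0.0726, 0.0243]
orientation: [0.222, -3.132, 0.001]
force: [0.2, 1.2, 1.2]
grip_width: 0.451
t 3.0333 p [0.6123 0.0726 0.0243] xdir -171.9 w 39.7 F [0.2 1.2 1.2] q [ 0.43  0.46 -0.35  0.   -0.76 -1.86]
turn [-0.001 -0.001 -0.008] then shift [-0.0095  0.0111  0.0213] | shift before turn [-0.0094  0.0112  0.0213] n 0.026
```

```bash
python3 -m handwheel '[[[0,0,-0.008,-0.003,0.0035,0,0.55],[0,0,0,-0.003,0.0035,0,0.55],[0,0,0,-0.002,0.0025,0,0.55],[0,0,0,0,0,0,0.55],[0,0,0,0,0,0,0.55],[0,0,0,0,0,0,0.55]]]' 15
python3 go.py .62,.085,.003,8.6
```

```text
time_s: 3.53
position: [0.6212, 0.0833, 0.03]
orientation: [-0.234, 3.128, 0.002]
force: [0.3, 1.0, 0.1]
grip_width: 0.449
t 3.5333 p [0.6212 0.0833 0.03  ] xdir -171.5 w 39.5 F [0.3 1.  0.1] q [ 0.44  0.46 -0.33  0.   -0.78 -1.87]
turn [ 0.001  0.005 -0.001] then shift [0.0009 0.0019 0.027 ] | shift before turn [0.0011 0.0019 0.027 ] n 0.027
```

```bash
python3 -m handwheel '[[[0,0.004,0,0,0.001,0.005,0.55],[0,0,0,0,0,0.005,0.55],[0,0,0,0,0,0.005,0.55],[0,0,0,0,0,0.005,0.55],[0,0,0,0,0,0.003,0.55],[0,0,0,0,0,0,0.55],[0,0,0,0,0,0,0.55]]]' 15
python3 go.py .62,.085,.003,8.6
```

```text
time_s: 4.12
position: [0.6205, 0.0846, 0.0038]
orientation: [0.235, -3.132, -0.001]
force: [0.1, 0.1, 0.6]
grip_width: 0.445
t 4.1167 p [0.6205 0.0846 0.0038] xdir -171.4 w 39.1 F [0.1 0.1 0.6] q [ 0.45  0.5  -0.34 -0.   -0.73 -1.87]
turn [ 0.    -0.001 -0.   ] then shift [0.0004 0.0005 0.0008] | shift before turn [0.0004 0.0005 0.0008] n 0.001
```

```bash
python3 -m handwheel '[[[0,0,0,0,0,0,0.9],[0,0,0,0,0,0,0.9],[0,0,0,0,0,0,0.9],[0,0,0,0,0,0,0.9],[0,0,0,0,0,0,0.9],[0,0,0,0,0,0,0.9],[0,0,0,0,0,-0.01,0.9],[0,0,0,0,0,-0.015,0.9],[0,0,0,0,0,-0.015,0.9],[0,0,0,0,0,-0.015,0.9],[0,0,0,0,0,-0.01,0.9],[0,0,0,0,0,0,0.9],[0,0,0,0,0,0,0.9],[0,0,0,0,0,0,0.9]]]' 15
python3 go.py .62,.2847,.08,-3.76
python3 - <<'E'
from h import *
im=cam('top'); save(im[110:262,100:300],'t2.png',4)
E
```

```text
time_s: 5.28
position: [0.6206, 0.0844, 0.0752]
orientation: [-0.235, 3.132, 0.001]
force: [0.6, 1.5, -0.9]
grip_width: 0.201
t 5.2833 p [0.6206 0.0844 0.0752] xdir -171.4 w 17.7 F [ 0.6  1.5 -0.9] q [ 0.45  0.41 -0.28 -0.   -0.87 -1.87]
turn [0.001 0.001 0.215] then shift [ 0.0137  0.1999 -0.0048] | shift before turn [-0.0293  0.1982 -0.0046] n 0.2
```

View pics/t2.png

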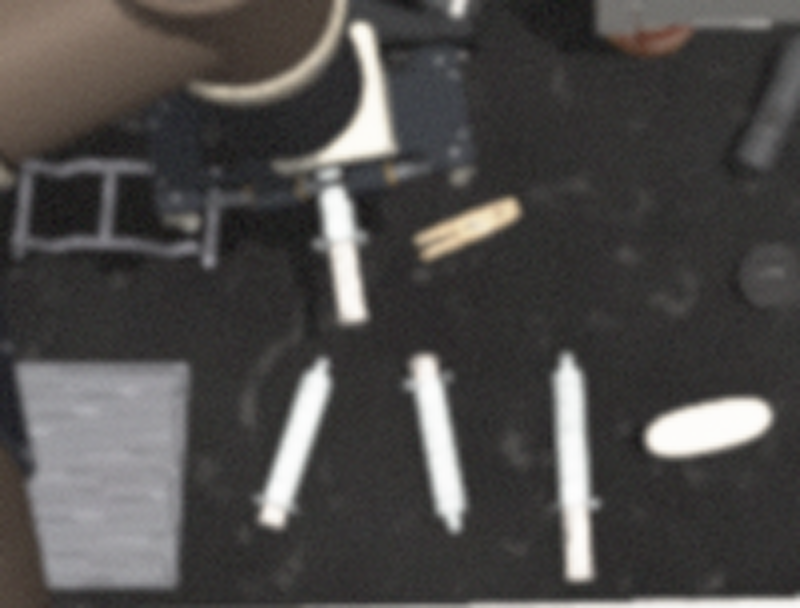

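```bash
python3 -c "
from h import *
print(ray('top',340/4+100,240/4+110,.081))"
python3 -m handwheel '[[[0,0,0.072,0,0,-0.004,0.9],[0,0,0.072,0,0,0,0.9],[0,0,0.071,0,0,0,0.9],[0,0,0,0.001,0.01,0,0.9],[0,0,0,0.002,0.025,0,0.9],[0,0,0,0.002,0.03,0,0.9],[0,0,0,0.002,0.03,0,0.9],[0,0,0,0.002,0.03,0,0.9],[0,0,0,0.002,0.03,0,0.9],[0,0,0,0.002,0.025,0,0.9],[0,0,0,0.001,0.01,0,0.9],[0,0,0,0,0,0,0.9],[0,0,0,0,0,0,0.9],[0,0,0,0,0,0,0.9],[0,0,0,0,0,0,0.9]]]' 15
python3 go.py .62,.2847,.08,-3.76
```

```text
[0.57469869 0.07742064 0.081     ]
time_s: 6.58
position: [0.6125, 0.2823, 0.0647]
orientation: [-0.097, -3.122, 0.015]
force: [-0.6, 0.0, -0.0]
grip_width: 0.201
t 6.5833 p [0.6125 0.2823 0.0647] xdir 176.4 w 17.7 F [-0.6  0.  -0. ] q [ 0.72  0.5  -0.16 -0.01 -0.93 -2.35]
turn [-0.01  -0.017  0.003] then shift [-0.0073  0.0029 -0.0153] | shift before turn [-0.007   0.0027 -0.0155] n 0.017
```

```bash
python3 -m handwheel '[[[-0.01,-0.017,0.003,-0.003,0.0015,0,0.9],[0,0,0,-0.003,0.001,0,0.9],[0,0,0,-0.001,0,0,0.9],[0,0,0,0,0,0,0.9],[0,0,0,0,0,0,0.9],[0,0,0,0,0,0,0.9]]]' 15
python3 go.py .62,.2847,.022,-3.76
python3 - <<'E'
from h import *
im=cam('top'); save(im[110:262,60:260],'t3.png',4)
E
```

```text
time_s: 7.08
position: [0.6206, 0.2791, 0.0649]
orientation: [-0.11, -3.138, 0.002]
force: [0.6, -0.5, -0.7]
grip_width: 0.203
t 7.0833 p [0.6206 0.2791 0.0649] xdir 176.0 w 17.9 F [ 0.6 -0.5 -0.7] q [ 0.71  0.5  -0.16 -0.   -0.91 -2.35]
turn [-0.002 -0.002 -0.004] then shift [0.001  0.0056 0.0429] | shift before turn [0.0009 0.0056 0.0429] n 0.043
```

View pics/t3.png

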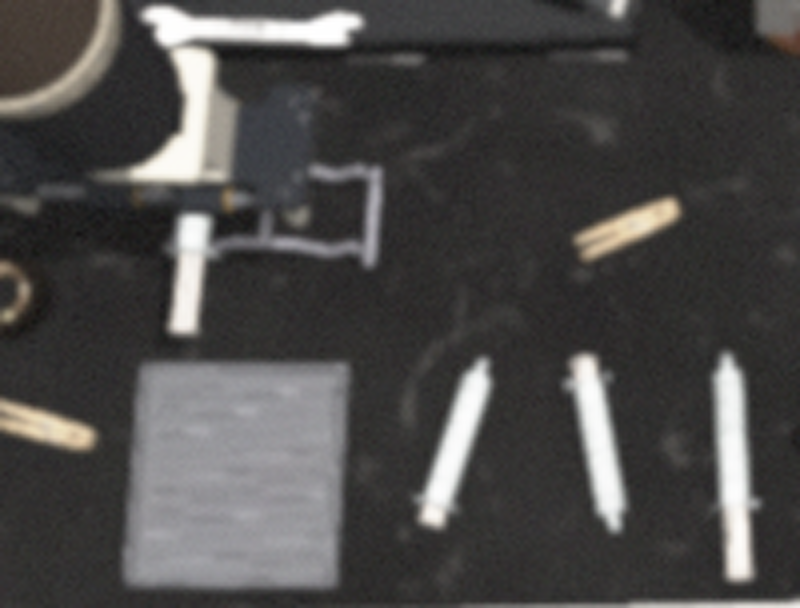

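```bash
python3 -m handwheel '[[[-0.002,-0.002,-0.004,0.0005,0.003,0.003,0.9],[0,0,0,0,0.002,0.006,0.9],[0,0,0,0,0,0.006,0.9],[0,0,0,0,0,0.006,0.9],[0,0,0,0,0,0.005,0.9],[0,0,0,0,0,0,0.9],[0,0,0,0,0,0,0.9],[0,0,0,0,0,0,0.9]]]' 15
python3 go.py .62,.2847,.022,-3.76
```

```text
time_s: 7.8
position: [0.6195, 0.2846, 0.0346]
orientation: [-0.102, -3.138, 0.001]
force: [-0.5, 0.3, -0.5]
grip_width: 0.197
t 7.8 p [0.6195 0.2846 0.0346] xdir 176.3 w 17.4 F [-0.5  0.3 -0.5] q [ 0.72  0.53 -0.18 -0.   -0.86 -2.35]
turn [-0.001 -0.002  0.001] then shift [-0.0005  0.0001  0.0126] | shift before turn [-0.0005  0.0001  0.0126] n 0.013
```

```bash
python3 -m handwheel '[[[0,0,0,0,0,0.004,0.9],[0,0,0,0,0,0.004,0.9],[0,0,0,0,0,0.003,0.9],[0,0,0,0,0,0.001,0.9],[0,0,0,0,0,0,0.9],[0,0,0,0,0,0,0.9]]]' 15
python3 go.py .62,.2847,.022,-3.76
python3 - <<'E'
from h import *
im=cam('top'); save(im[130:230,80:200],'t4.png',6)
im=cam('side'); save(im[130:210,180:310],'s4.png',6)
E
```

```text
time_s: 8.3
position: [0.6199, 0.2847, 0.022]
orientation: [-0.102, -3.139, 0.0]
force: [-0.2, 1.0, -0.4]
grip_width: 0.199
t 8.3 p [0.6199 0.2847 0.022 ] xdir 176.3 w 17.5 F [-0.2  1.  -0.4] q [ 0.72  0.55 -0.19 -0.   -0.83 -2.35]
turn [-0.    -0.001  0.001] then shift [-0.0001 -0.     -0.    ] | shift before turn [-0.0001 -0.     -0.    ] n 0.0
```

View pics/t4.png

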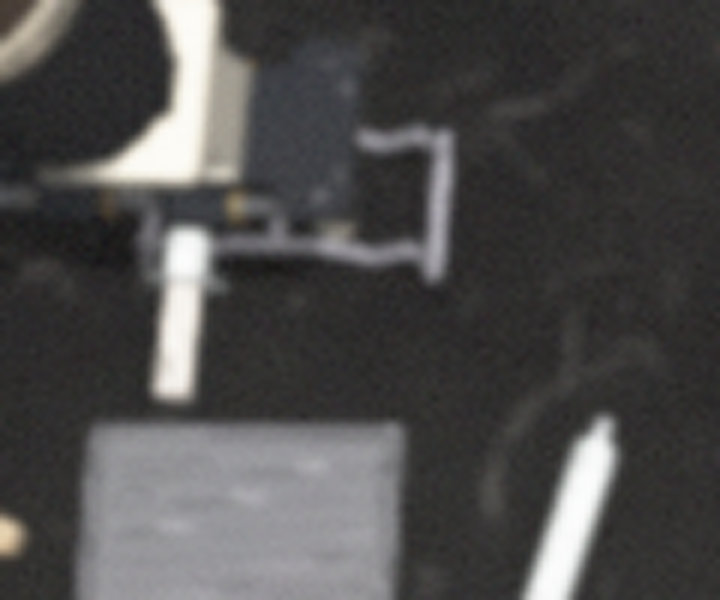

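View pics/s4.png

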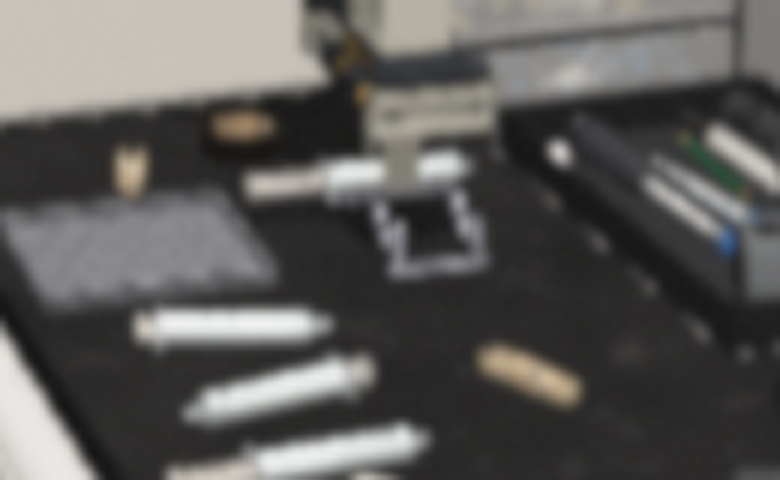

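```bash
python3 -m handwheel '[[[0,0,0,0,0,0.001,0.9],[0,0,0,0,0,0,0.9],[0,0,0,0,0,0,0.72],[0,0,0,0,0,0,0.72],[0,0,0,0,0,0,0.72],[0,0,0,0,0,0,0.72],[0,0,0,0,0,-0.005,0.72],[0,0,0,0,0,-0.01,0.72],[0,0,0,0,0,-0.015,0.72],[0,0,0,0,0,-0.015,0.72],[0,0,0,0,0,-0.02,0.72],[0,0,0,0,0,-0.01,0.72],[0,0,0,0,0,0,0.72],[0,0,0,0,0,0,0.72]]]' 15
python3 go.py .5,.06,.10,2.3 .4521,-.0697,.06,2.3
```

```text
time_s: 9.57
position: [0.6206, 0.2851, 0.104]
orientation: [0.101, 3.138, 0.002]
force: [0.4, -0.6, -0.4]
grip_width: 0.283
t 9.5667 p [0.6206 0.2851 0.104 ] xdir 176.3 w 24.9 F [ 0.4 -0.6 -0.4] q [ 0.72  0.46 -0.12  0.   -0.99 -2.35]
turn [ 0.001  0.002 -0.105] then shift [ 0.1295 -0.2201  0.004 ] | shift before turn [ 0.1058 -0.2325  0.0035] n 0.255
turn [0. 0. 0.] then shift [ 0.0531 -0.1277  0.04  ] | shift before turn [ 0.0531 -0.1277  0.04  ] n 0.144
```

```bash
python3 -m handwheel '[[[0,0,-0.052,0,0,0,0.55],[0,0,-0.052,0,0,0,0.55],[0,0,0,0.007,-0.0134,0,0.55],[0,0,0,0.014,-0.0268,0,0.55],[0,0,0,0.014,-0.0268,0,0.55],[0,0,0,0.014,-0.0268,0,0.55],[0,0,0,0.014,-0.0268,0,0.55],[0,0,0,0.014,-0.0268,0,0.55],[0,0,0,0.014,-0.0268,0,0.55],[0,0,0,0.014,-0.0268,0,0.55],[0,0,0,0.014,-0.0268,0,0.55],[0,0,0,0.014,-0.0268,0.005,0.55],[0,0,0,0.014,-0.0268,0.005,0.55],[0,0,0,0.014,-0.0268,0.005,0.55],[0,0,0,0.01,-0.02,0.005,0.55],[0,0,0,0.005,-0.01,0,0.55],[0,0,0,0,0,0,0.55],[0,0,0,0,0,0,0.55],[0,0,0,0,0,0,0.55]]]' 15
python3 go.py .4521,-.0697,.06,2.3
python3 - <<'E'
from h import *
im=cam('top'); save(im[130:230,80:200],'t5.png',6)
im=cam('side'); save(im[130:210,180:310],'s5.png',6)
E
```

```text
time_s: 11.15
position: [0.4423, -0.0767, 0.0694]
orientation: [0.068, -3.125, 0.005]
force: [0.7, 0.4, -0.8]
grip_width: 0.45
t 11.15 p [ 0.4423 -0.0767  0.0694] xdir -177.5 w 39.6 F [ 0.7  0.4 -0.8] q [ 0.27  0.17 -0.67 -0.   -0.75 -1.8 ]
turn [-0.003 -0.016  0.004] then shift [-0.0101  0.0066  0.0094] | shift before turn [-0.0103  0.0066  0.0093] n 0.015
```

View pics/t5.png

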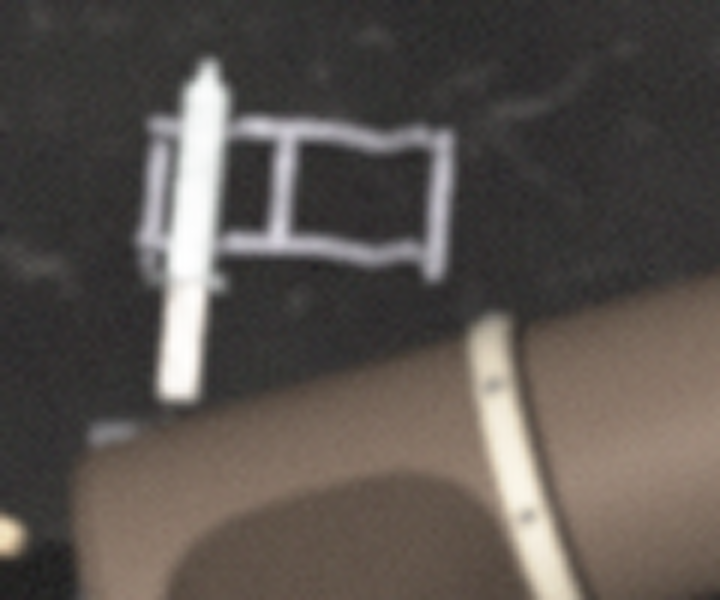

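View pics/s5.png

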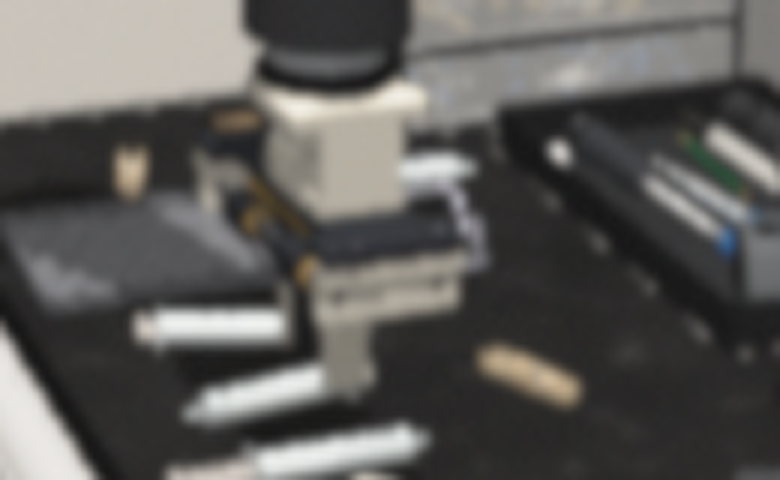

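```bash
python3 -m handwheel '[[[-0.003,-0.016,0.004,-0.004,0.003,0.005,0.55],[0,0,0,-0.003,0.002,0.005,0.55],[0,0,0,-0.001,0,0.01,0.55],[0,0,0,0,0,0.01,0.55],[0,0,0,0,0,0.005,0.55],[0,0,0,0,0,0,0.55],[0,0,0,0,0,0,0.55],[0,0,0,0,0,0,0.55]]]' 15
python3 go.py .4521,-.0697,.0035,2.3
```

```text
time_s: 11.92
position: [0.4557, -0.0655, 0.0336]
orientation: [-0.077, 3.138, -0.0]
force: [0.5, -0.3, -0.3]
grip_width: 0.449
t 11.9167 p [ 0.4557 -0.0655  0.0336] xdir -177.2 w 39.5 F [ 0.5 -0.3 -0.3] q [ 0.29  0.24 -0.7   0.   -0.64 -1.81]
turn [-0.     0.003  0.009] then shift [ 0.0038 -0.0041  0.0301] | shift before turn [ 0.0039 -0.004   0.0301] n 0.031
```

```bash
python3 -m handwheel '[[[0,0.003,0.009,0.002,-0.002,0.006,0.55],[0,0,0,0.001,-0.002,0.006,0.55],[0,0,0,0,0,0.006,0.55],[0,0,0,0,0,0.006,0.55],[0,0,0,0,0,0.004,0.55],[0,0,0,0,0,0.001,0.55],[0,0,0,0,0,0,0.55],[0,0,0,0,0,0,0.55],[0,0,0,0,0,0,0.55]]]' 15
python3 go.py .4521,-.0697,.0035,2.3
```

```text
time_s: 12.67
position: [0.4531, -0.0701, 0.0022]
orientation: [-0.061, 3.14, -0.0]
force: [0.2, 0.7, -0.1]
grip_width: 0.446
t 12.6667 p [ 0.4531 -0.0701  0.0022] xdir -177.8 w 39.3 F [ 0.2  0.7 -0.1] q [ 0.28  0.29 -0.73  0.   -0.55 -1.81]
turn [-0.     0.001 -0.001] then shift [ 0.001   0.0005 -0.0013] | shift before turn [ 0.001   0.0005 -0.0013] n 0.002
```

```bash
python3 -m handwheel '[[[0,0,0,0,0,0,0.9],[0,0,0,0,0,0,0.9],[0,0,0,0,0,0,0.9],[0,0,0,0,0,0,0.9],[0,0,0,0,0,0,0.9],[0,0,0,0,0,0,0.9],[0,0,0,0,0,-0.01,0.9],[0,0,0,0,0,-0.02,0.9],[0,0,0,0,0,-0.02,0.9],[0,0,0,0,0,-0.02,0.9],[0,0,0,0,0,-0.01,0.9],[0,0,0,0,0,0,0.9],[0,0,0,0,0,0,0.9],[0,0,0,0,0,0,0.9]]]' 15
python3 go.py .6155,.2049,.08,-3.76
```

```text
time_s: 13.83
position: [0.4521, -0.0702, 0.0853]
orientation: [0.061, -3.141, 0.0]
force: [-0.4, -0.0, -0.5]
grip_width: 0.202
t 13.8333 p [ 0.4521 -0.0702  0.0853] xdir -177.8 w 17.8 F [-0.4 -0.  -0.5] q [ 0.28  0.15 -0.64 -0.   -0.78 -1.81]
turn [-0.    -0.     0.104] then shift [-0.145   0.2852  0.0053] | shift before turn [-0.1739  0.2685  0.0052] n 0.32
```

```bash
python3 -m handwheel '[[[0,0,0.052,0,0,0,0.9],[0,0,0.052,0,0,0,0.9],[0,0,0,-0.006,0.012,-0.001,0.9],[0,0,0,-0.0132,0.026,-0.001,0.9],[0,0,0,-0.0132,0.026,-0.001,0.9],[0,0,0,-0.0132,0.026,-0.001,0.9],[0,0,0,-0.0132,0.026,-0.001,0.9],[0,0,0,-0.0132,0.026,-0.001,0.9],[0,0,0,-0.0132,0.026,-0.001,0.9],[0,0,0,-0.0132,0.026,-0.001,0.9],[0,0,0,-0.0132,0.026,-0.001,0.9],[0,0,0,-0.0132,0.026,-0.001,0.9],[0,0,0,-0.012,0.024,0,0.9],[0,0,0,-0.006,0.012,0,0.9],[0,0,0,0,0,0,0.9],[0,0,0,0,0,0,0.9],[0,0,0,0,0,0,0.9],[0,0,0,0,0,0,0.9]]]' 15
python3 go.py .6155,.2049,.07,-3.76
```

```text
time_s: 15.33
position: [0.6122, 0.2191, 0.07]
orientation: [-0.091, -3.113, 0.021]
force: [0.3, 0.4, -0.5]
grip_width: 0.197
t 15.3333 p [0.6122 0.2191 0.07  ] xdir 176.6 w 17.4 F [ 0.3  0.4 -0.5] q [ 0.64  0.47 -0.2  -0.01 -0.93 -2.26]
turn [-0.015 -0.027  0.007] then shift [-0.0042 -0.0139 -0.    ] | shift before turn [-0.0041 -0.014   0.0001] n 0.015
```

```bash
python3 -m handwheel '[[[-0.015,-0.027,0.007,-0.001,-0.004,0,0.9],[0,0,0,-0.001,-0.004,0,0.9],[0,0,0,-0.001,-0.004,0,0.9],[0,0,0,0,0,0,0.9],[0,0,0,0,0,0,0.9],[0,0,0,0,0,0,0.9],[0,0,0,0,0,0,0.9]]]' 15
python3 go.py .6155,.2049,.022,-3.76
python3 - <<'E'
from h import *
im=cam('top'); save(im[110:262,60:260],'t6.png',4)
E
```

```text
time_s: 15.92
position: [0.6132, 0.2024, 0.0706]
orientation: [-0.107, -3.138, 0.001]
force: [-0.5, -0.5, -0.7]
grip_width: 0.201
t 15.9167 p [0.6132 0.2024 0.0706] xdir 176.1 w 17.7 F [-0.5 -0.5 -0.7] q [ 0.62  0.44 -0.24 -0.   -0.89 -2.26]
turn [-0.001 -0.001 -0.002] then shift [-0.0021  0.0027  0.0486] | shift before turn [-0.0022  0.0027  0.0486] n 0.049
```

View pics/t6.png

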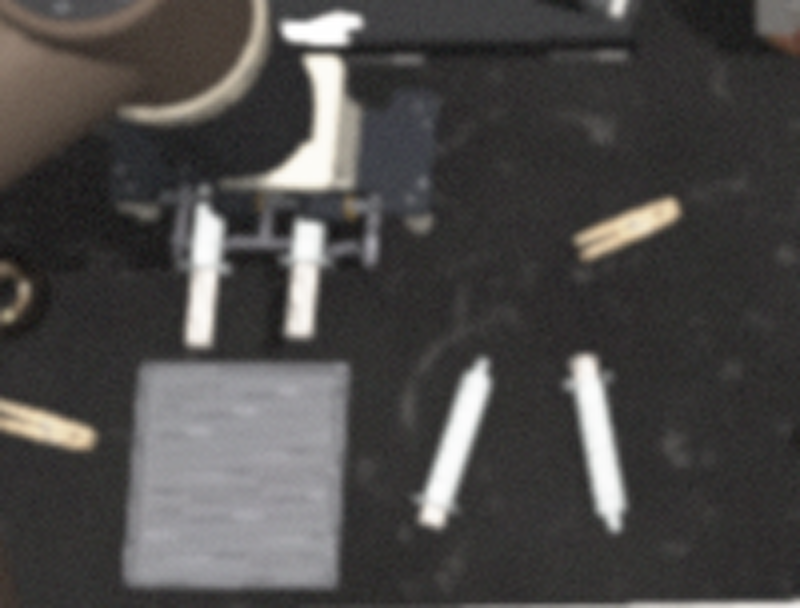

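```bash
python3 -m handwheel '[[[0,0,-0.002,-0.001,0.001,0.004,0.9],[0,0,0,-0.001,0.001,0.007,0.9],[0,0,0,0,0,0.008,0.9],[0,0,0,0,0,0.008,0.9],[0,0,0,0,0,0.007,0.9],[0,0,0,0,0,0.003,0.9],[0,0,0,0,0,0,0.9],[0,0,0,0,0,0,0.9],[0,0,0,0,0,0,0.9]]]' 15
python3 go.py .6155,.2049,.0205,-3.76
```

```text
time_s: 16.72
position: [0.6147, 0.2047, 0.0274]
orientation: [-0.102, -3.136, 0.004]
force: [0.2, -0.3, -0.1]
grip_width: 0.199
t 16.7167 p [0.6147 0.2047 0.0274] xdir 176.3 w 17.5 F [ 0.2 -0.3 -0.1] q [ 0.62  0.5  -0.27 -0.   -0.81 -2.26]
turn [-0.003 -0.004  0.001] then shift [-0.0008  0.0003  0.0069] | shift before turn [-0.0009  0.0003  0.0069] n 0.007
```

```bash
python3 -m handwheel '[[[0,0,0,0,0,0.003,0.9],[0,0,0,0,0,0.003,0.9],[0,0,0,0,0,0.0015,0.9],[0,0,0,0,0,0,0.9],[0,0,0,0,0,0,0.9],[0,0,0,0,0,0,0.72],[0,0,0,0,0,0,0.72],[0,0,0,0,0,0,0.72],[0,0,0,0,0,0,0.72]]]' 15
python3 go.py
python3 -m handwheel '[[[0,0,0,0,0,-0.005,0.72],[0,0,0,0,0,-0.01,0.72],[0,0,0,0,0,-0.015,0.72],[0,0,0,0,0,-0.015,0.72],[0,0,0,0,0,-0.02,0.72],[0,0,0,0,0,-0.01,0.72],[0,0,0,0,0,0,0.72],[0,0,0,0,0,0,0.72]]]' 15
python3 go.py .4543,.1165,.07,-17
```

```text
time_s: 17.47
position: [0.6158, 0.2051, 0.0212]
orientation: [-0.101, -3.139, 0.001]
force: [-0.5, 0.4, 0.0]
grip_width: 0.278
t 17.4667 p [0.6158 0.2051 0.0212] xdir 176.3 w 24.5 F [-0.5  0.4  0. ] q [ 0.62  0.51 -0.27 -0.   -0.79 -2.26]
time_s: 18.13
position: [0.6162, 0.2054, 0.1035]
orientation: [-0.101, -3.14, 0.0]
force: [-0.6, 0.0, -0.4]
grip_width: 0.28
t 18.1333 p [0.6162 0.2054 0.1035] xdir 176.3 w 24.6 F [-0.6  0.  -0.4] q [ 0.62  0.41 -0.2   0.   -0.95 -2.26]
turn [-0.    -0.     0.232] then shift [ 0.1288 -0.1324  0.0335] | shift before turn [ 0.1558 -0.0991  0.0335] n 0.188
```

```bash
python3 -m handwheel '[[[0,0,0.058,0,0,0,0.55],[0,0,0.058,0,0,0,0.55],[0,0,0.058,0,0,0,0.55],[0,0,0.058,0,0,0,0.55],[0,0,0,0.008,-0.008,0,0.55],[0,0,0,0.016,-0.0165,0.003,0.55],[0,0,0,0.02,-0.0205,0.003,0.55],[0,0,0,0.02,-0.0205,0.003,0.55],[0,0,0,0.02,-0.0205,0.003,0.55],[0,0,0,0.02,-0.0205,0.003,0.55],[0,0,0,0.014,-0.015,0.003,0.55],[0,0,0,0.006,-0.007,0,0.55],[0,0,0,0,0,0,0.55],[0,0,0,0,0,0,0.55],[0,0,0,0,0,0,0.55],[0,0,0,0,0,0,0.55]]]' 15
python3 go.py .4543,.1165,.07,-17
python3 - <<'E'
from h import *
im=cam('top'); save(im[110:262,60:260],'t7.png',4)
im=cam('side'); save(im[130:230,180:310],'s7.png',6)
E
```

```text
time_s: 19.47
position: [0.4477, 0.1141, 0.0732]
orientation: [-0.484, -3.092, 0.014]
force: [0.7, 0.4, -0.1]
grip_width: 0.45
t 19.4667 p [0.4477 0.1141 0.0732] xdir 162.2 w 39.6 F [ 0.7  0.4 -0.1] q [ 0.68  0.18 -0.63 -0.   -0.77 -2.55]
turn [-0.011 -0.01  -0.014] then shift [-0.0056  0.0042  0.0032] | shift before turn [-0.0056  0.0043  0.0031] n 0.008
```

View pics/t7.png

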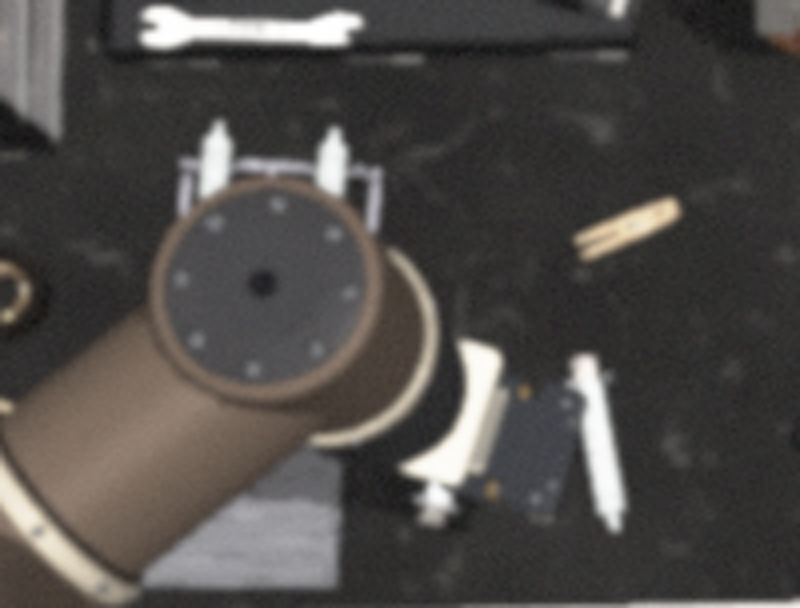

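View pics/s7.png

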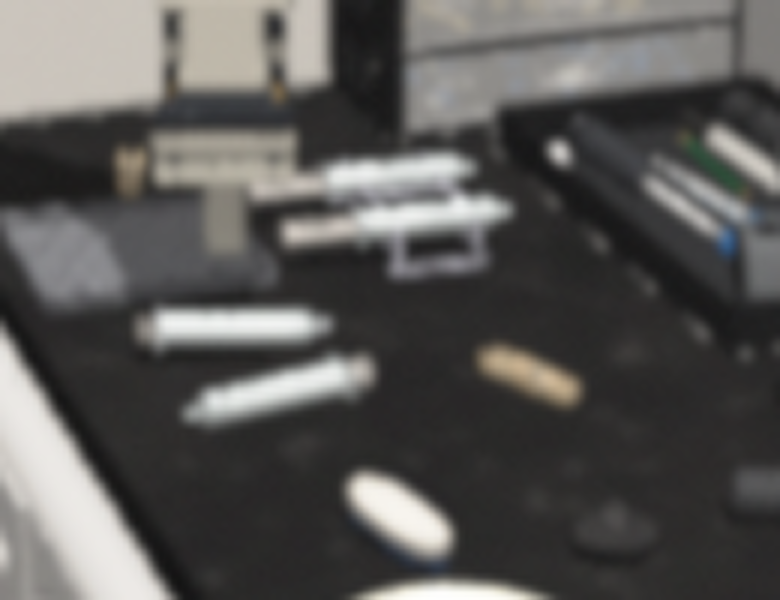

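Both drawn syringes are seated in the rack with their plungers out. Now the spent syringe B.

```bash
python3 -m handwheel '[[[-0.011,-0.01,-0.014,-0.002,0.002,0.005,0.55],[0,0,0,-0.002,0.001,0.008,0.55],[0,0,0,0,0,0.01,0.55],[0,0,0,0,0,0.01,0.55],[0,0,0,0,0,0.007,0.55],[0,0,0,0,0,0,0.55],[0,0,0,0,0,0,0.55],[0,0,0,0,0,0,0.55]]]' 15
python3 go.py .4543,.1165,.003,-17
```

```text
time_s: 20.23
position: [0.4562, 0.1178, 0.0296]
orientation: [-0.465, -3.106, 0.002]
force: [0.2, 0.4, 0.4]
grip_width: 0.451
t 20.2333 p [0.4562 0.1178 0.0296] xdir 163.0 w 39.7 F [0.2 0.4 0.4] q [ 0.67  0.26 -0.67  0.   -0.64 -2.54]
turn [-0.001 -0.    -0.001] then shift [ 0.0014 -0.0018  0.0266] | shift before turn [ 0.0014 -0.0017  0.0266] n 0.027
```

```bash
python3 -m handwheel '[[[0,0,0,0.001,-0.001,0.005,0.55],[0,0,0,0,0,0.006,0.55],[0,0,0,0,0,0.006,0.55],[0,0,0,0,0,0.005,0.55],[0,0,0,0,0,0.003,0.55],[0,0,0,0,0,0,0.55],[0,0,0,0,0,0,0.55],[0,0,0,0,0,0,0.55]]]' 15
python3 go.py .4543,.1165,.003,-17
```

```text
time_s: 20.9
position: [0.4555, 0.1175, 0.0029]
orientation: [0.465, 3.106, 0.0]
force: [0.3, -0.1, -0.1]
grip_width: 0.451
t 20.9 p [0.4555 0.1175 0.0029] xdir 163.0 w 39.7 F [ 0.3 -0.1 -0.1] q [ 0.67  0.31 -0.7   0.   -0.56 -2.54]
turn [ 0.     0.001 -0.001] then shift [ 0.0008 -0.0013 -0.0001] | shift before turn [ 0.0008 -0.0013 -0.0001] n 0.002
```

```bash
python3 -m handwheel '[[[0,0,0,0,0,0,0.9],[0,0,0,0,0,0,0.9],[0,0,0,0,0,0,0.9],[0,0,0,0,0,0,0.9],[0,0,0,0,0,0,0.9],[0,0,0,0,0,0,0.9],[0,0,0,0,0,-0.01,0.9],[0,0,0,0,0,-0.015,0.9],[0,0,0,0,0,-0.02,0.9],[0,0,0,0,0,-0.015,0.9],[0,0,0,0,0,-0.005,0.9],[0,0,0,0,0,0,0.9],[0,0,0,0,0,0,0.9]]]' 15
python3 go.py .437,.291,.06,-1.5
python3 - <<'E'
from h import *
im=cam('top'); save(im[110:262,60:260],'t8.png',4)
E
```

```text
time_s: 21.98
position: [0.4548, 0.1171, 0.0702]
orientation: [-0.466, -3.107, 0.0]
force: [-0.2, 0.5, -0.8]
grip_width: 0.2
t 21.9833 p [0.4548 0.1171 0.0702] xdir 162.9 w 17.6 F [-0.2  0.5 -0.8] q [ 0.67  0.19 -0.63  0.   -0.74 -2.54]
turn [-0.    -0.    -0.272] then shift [0.0223 0.1734 0.0102] | shift before turn [0.068  0.161  0.0102] n 0.175
```

View pics/t8.png

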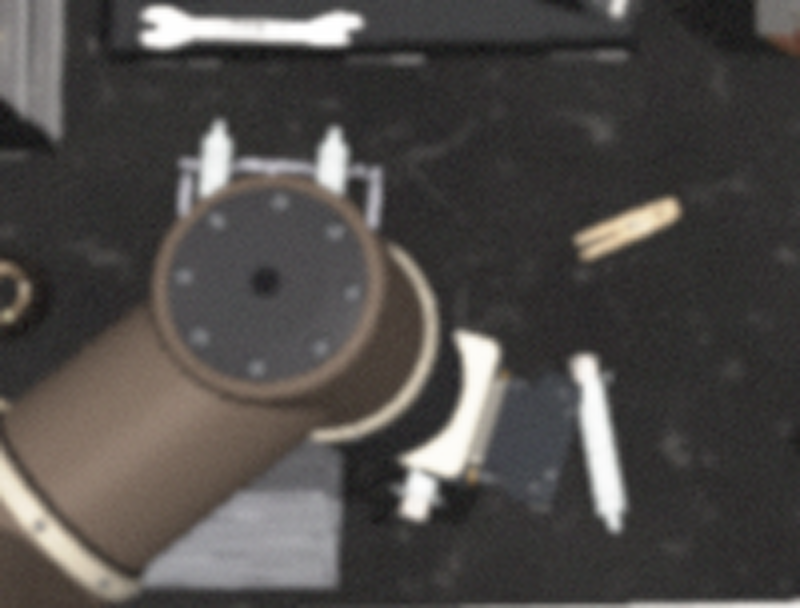

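```bash
python3 -m handwheel '[[[0,0,-0.068,0,0,0,0.9],[0,0,-0.068,0,0,0,0.9],[0,0,-0.068,0,0,0,0.9],[0,0,-0.068,0,0,0,0.9],[0,0,0,0.001,0.01,0,0.9],[0,0,0,0.003,0.022,0,0.9],[0,0,0,0.003,0.028,0,0.9],[0,0,0,0.003,0.028,0,0.9],[0,0,0,0.003,0.028,0,0.9],[0,0,0,0.003,0.022,0,0.9],[0,0,0,0.002,0.015,0,0.9],[0,0,0,0.001,0.005,0,0.9],[0,0,0,0,0,0,0.9],[0,0,0,0,0,0,0.9],[0,0,0,0,0,0,0.9],[0,0,0,0,0,0,0.9]]]' 15
python3 go.py .437,.291,.06,-1.5
```

```text
time_s: 23.37
position: [0.4305, 0.2795, 0.0546]
orientation: [-0.052, -3.124, 0.024]
force: [0.4, -0.8, 0.1]
grip_width: 0.204
t 23.3667 p [0.4305 0.2795 0.0546] xdir 178.1 w 17.9 F [ 0.4 -0.8  0.1] q [ 0.95  0.29 -0.54 -0.01 -0.77 -2.55]
turn [-0.016 -0.017 -0.007] then shift [-0.0062  0.0117 -0.0054] | shift before turn [-0.006   0.0116 -0.0057] n 0.014
```

```bash
python3 -m handwheel '[[[-0.016,-0.017,-0.007,-0.002,0.003,0,0.9],[0,0,0,-0.002,0.003,0,0.9],[0,0,0,-0.001,0.003,0.002,0.9],[0,0,0,0,0,0.006,0.9],[0,0,0,0,0,0.006,0.9],[0,0,0,0,0,0.004,0.9],[0,0,0,0,0,0,0.9],[0,0,0,0,0,0,0.9],[0,0,0,0,0,0,0.9]]]' 15
python3 go.py .437,.291,.009,-1.5
```

```text
time_s: 24.12
position: [0.4364, 0.2847, 0.034]
orientation: [-0.051, -3.139, 0.003]
force: [0.5, 0.9, -0.2]
grip_width: 0.196
t 24.1167 p [0.4364 0.2847 0.034 ] xdir 178.1 w 17.3 F [ 0.5  0.9 -0.2] q [ 0.95  0.32 -0.56 -0.   -0.69 -2.56]
turn [-0.002 -0.002 -0.006] then shift [-0.0004  0.0063  0.025 ] | shift before turn [-0.0004  0.0063  0.025 ] n 0.026
```

Run:
```python
from h import *
im=cam('top'); save(im[110:262,60:260],'t9.png',4)
im=cam('side'); save(im[130:230,150:280],'s9.png',6)
```

```text
(no output)
```

View pics/t9.png

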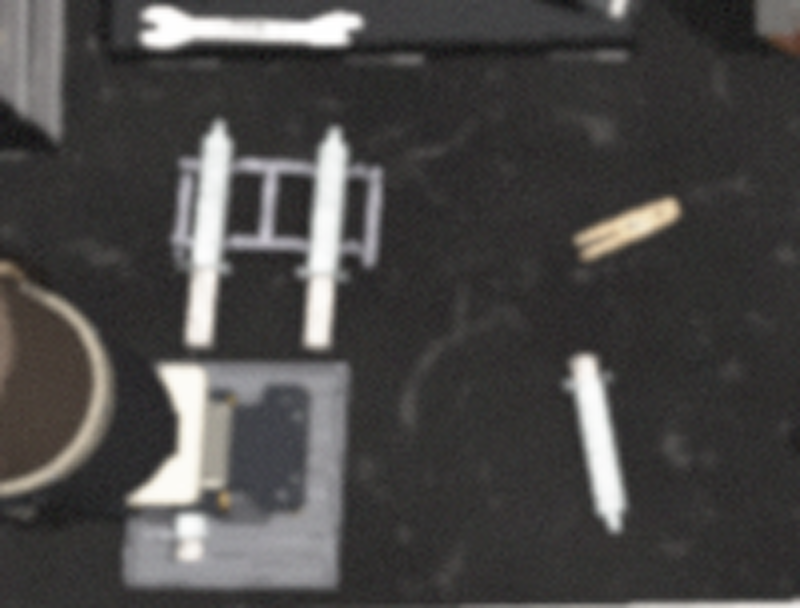

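View pics/s9.png

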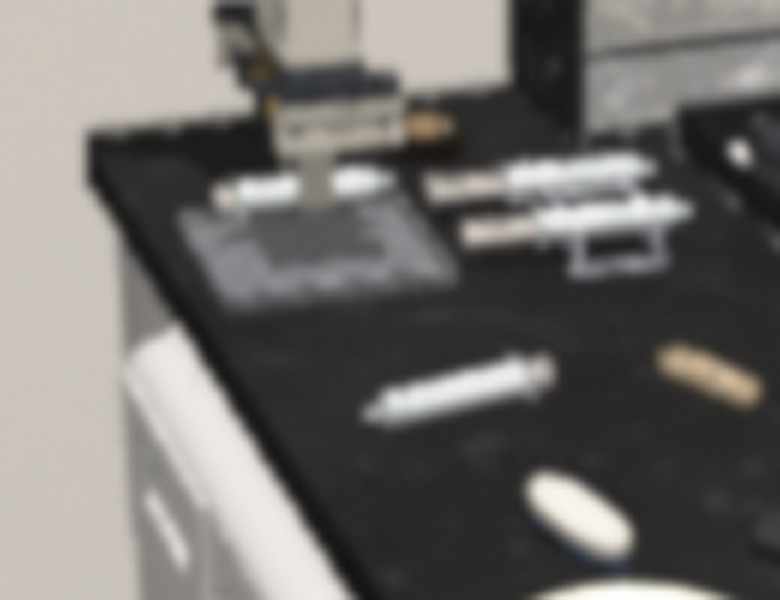

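```bash
python3 -m handwheel '[[[0,0,-0.006,0,0.003,0.004,0.9],[0,0,0,0,0.002,0.006,0.9],[0,0,0,0,0,0.006,0.9],[0,0,0,0,0,0.004,0.9],[0,0,0,0,0,0.002,0.9],[0,0,0,0,0,0,0.9],[0,0,0,0,0,0,0.9],[0,0,0,0,0,0,0.9]]]' 15
python3 go.py .437,.291,.009,-1.5
```

```text
time_s: 24.88
position: [0.4365, 0.2907, 0.0098]
orientation: [-0.039, -3.14, 0.003]
force: [-0.2, -0.2, 0.1]
grip_width: 0.198
t 24.8833 p [0.4365 0.2907 0.0098] xdir 178.6 w 17.5 F [-0.2 -0.2  0.1] q [ 0.96  0.36 -0.57 -0.   -0.64 -2.56]
turn [-0.002 -0.001  0.001] then shift [-0.0005  0.0003  0.0008] | shift before turn [-0.0005  0.0003  0.0008] n 0.001
```

```bash
python3 -m handwheel '[[[0,0,0,0,0,0.0012,0.9],[0,0,0,0,0,0,0.9],[0,0,0,0,0,0,0.9],[0,0,0,0,0,0,0.72],[0,0,0,0,0,0,0.72],[0,0,0,0,0,0,0.72],[0,0,0,0,0,0,0.72],[0,0,0,0,0,-0.005,0.72],[0,0,0,0,0,-0.01,0.72],[0,0,0,0,0,-0.015,0.72],[0,0,0,0,0,-0.015,0.72],[0,0,0,0,0,-0.01,0.72],[0,0,0,0,0,0,0.72],[0,0,0,0,0,0,0.72]]]' 15
python3 go.py .4462,.0195,.06,9.9
```

```text
time_s: 26.05
position: [0.4373, 0.2912, 0.0706]
orientation: [0.039, 3.141, 0.0]
force: [-0.2, -0.5, -0.5]
grip_width: 0.283
t 26.05 p [0.4373 0.2912 0.0706] xdir 178.6 w 24.9 F [-0.2 -0.5 -0.5] q [ 0.96  0.27 -0.52  0.   -0.78 -2.56]
turn [ 0.     0.001 -0.198] then shift [ 0.0379 -0.2692  0.0106] | shift before turn [-0.0157 -0.2714  0.0105] n 0.272
```

```bash
python3 -m handwheel '[[[0,0,-0.066,0,0,0,0.55],[0,0,-0.066,0,0,0,0.55],[0,0,-0.066,0,0,0,0.55],[0,0,0,0.002,-0.012,0,0.55],[0,0,0,0.004,-0.026,0,0.55],[0,0,0,0.004,-0.028,0,0.55],[0,0,0,0.004,-0.028,0,0.55],[0,0,0,0.004,-0.028,0,0.55],[0,0,0,0.004,-0.028,0,0.55],[0,0,0,0.004,-0.028,0,0.55],[0,0,0,0.004,-0.028,0,0.55],[0,0,0,0.003,-0.024,0,0.55],[0,0,0,0.002,-0.015,0,0.55],[0,0,0,0,-0.006,0,0.55],[0,0,0,0,0,0,0.55],[0,0,0,0,0,0,0.55],[0,0,0,0,0,0,0.55],[0,0,0,0,0,0,0.55]]]' 15
python3 go.py .4462,.0195,.06,9.9
python3 - <<'E'
from h import *
im=cam('top'); save(im[110:262,60:260],'t10.png',4)
E
```

```text
time_s: 27.55
position: [0.4396, 0.0205, 0.0658]
orientation: [0.253, -3.124, 0.004]
force: [-0.2, 0.2, 0.6]
grip_width: 0.452
t 27.55 p [0.4396 0.0205 0.0658] xdir -170.7 w 39.8 F [-0.2  0.2  0.6] q [ 0.5   0.16 -0.7  -0.   -0.73 -1.91]
turn [-0.002 -0.007 -0.011] then shift [-0.0064 -0.0022  0.0058] | shift before turn [-0.0064 -0.0021  0.0058] n 0.009
```

View pics/t10.png

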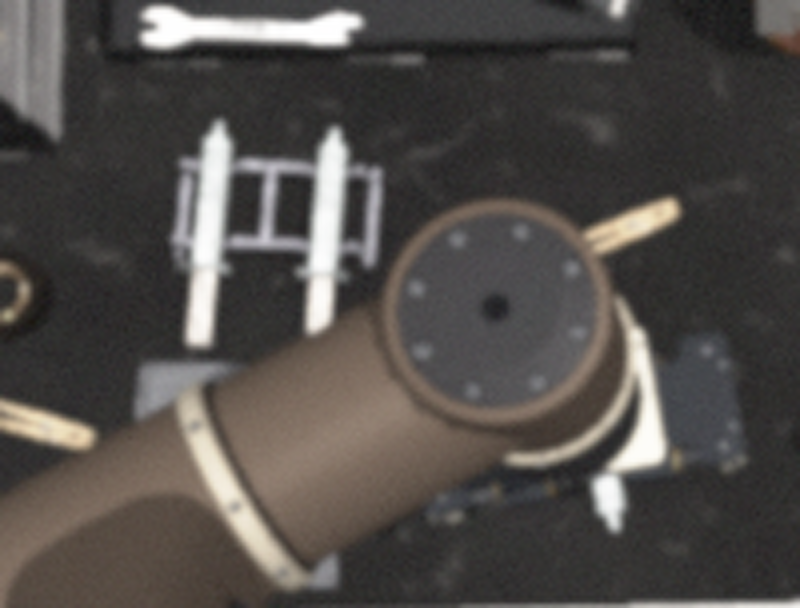

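```bash
python3 -m handwheel '[[[-0.002,-0.007,-0.011,-0.003,0,0.005,0.55],[0,0,0,-0.002,-0.001,0.008,0.55],[0,0,0,0,0,0.01,0.55],[0,0,0,0,0,0.008,0.55],[0,0,0,0,0,0.004,0.55],[0,0,0,0,0,0,0.55],[0,0,0,0,0,0,0.55],[0,0,0,0,0,0,0.55]]]' 15
python3 go.py .4472,.0203,.003,9.9
```

```text
time_s: 28.27
position: [0.4458, 0.0233, 0.0266]
orientation: [0.282, -3.129, -0.0]
force: [-0.4, -0.1, 0.6]
grip_width: 0.451
t 28.2667 p [0.4458 0.0233 0.0266] xdir -169.7 w 39.7 F [-0.4 -0.1  0.6] q [ 0.5   0.23 -0.73 -0.   -0.61 -1.89]
turn [ 0.    -0.     0.007] then shift [-0.0009 -0.0032  0.0236] | shift before turn [-0.0009 -0.0032  0.0236] n 0.024
```

```bash
python3 -m handwheel '[[[0,0,0.004,0,-0.002,0.005,0.55],[0,0,0,0,-0.001,0.006,0.55],[0,0,0,0,0,0.006,0.55],[0,0,0,0,0,0.004,0.55],[0,0,0,0,0,0.002,0.55],[0,0,0,0,0,0,0.55],[0,0,0,0,0,0,0.55],[0,0,0,0,0,0,0.55]]]' 15
python3 go.py .4472,.0203,.003,9.9
python3 -m handwheel '[[[0,0,0,0,0,0,0.9],[0,0,0,0,0,0,0.9],[0,0,0,0,0,0,0.9],[0,0,0,0,0,0,0.9],[0,0,0,0,0,0,0.9],[0,0,0,0,0,0,0.9],[0,0,0,0,0,-0.01,0.9],[0,0,0,0,0,-0.02,0.9],[0,0,0,0,0,-0.02,0.9],[0,0,0,0,0,-0.015,0.9],[0,0,0,0,0,-0.005,0.9],[0,0,0,0,0,0,0.9],[0,0,0,0,0,0,0.9]]]' 15
python3 go.py .4325,.237,.07,-1.5
python3 - <<'E'
from h import *
im=cam('top'); save(im[110:262,60:260],'t11.png',4)
E
```

```text
time_s: 28.93
position: [0.4469, 0.0201, 0.0017]
orientation: [-0.275, 3.128, 0.001]
force: [-0.0, -0.2, 0.2]
grip_width: 0.446
t 28.9333 p [0.4469 0.0201 0.0017] xdir -170.0 w 39.3 F [-0.  -0.2  0.2] q [ 0.49  0.28 -0.75 -0.   -0.54 -1.88]
turn [0.001 0.001 0.002] then shift [-0.0003  0.0002 -0.0013] | shift before turn [-0.0003  0.0002 -0.0013] n 0.001
time_s: 30.02
position: [0.446, 0.0198, 0.0741]
orientation: [-0.274, 3.13, 0.001]
force: [0.2, -0.0, -0.8]
grip_width: 0.202
t 30.0167 p [0.446  0.0198 0.0741] xdir -170.0 w 17.8 F [ 0.2 -0.  -0.8] q [ 0.49  0.15 -0.68 -0.   -0.74 -1.88]
turn [0.    0.    0.201] then shift [0.0192 0.2168 0.0041] | shift before turn [-0.0245  0.2163  0.0042] n 0.218
```

View pics/t11.png

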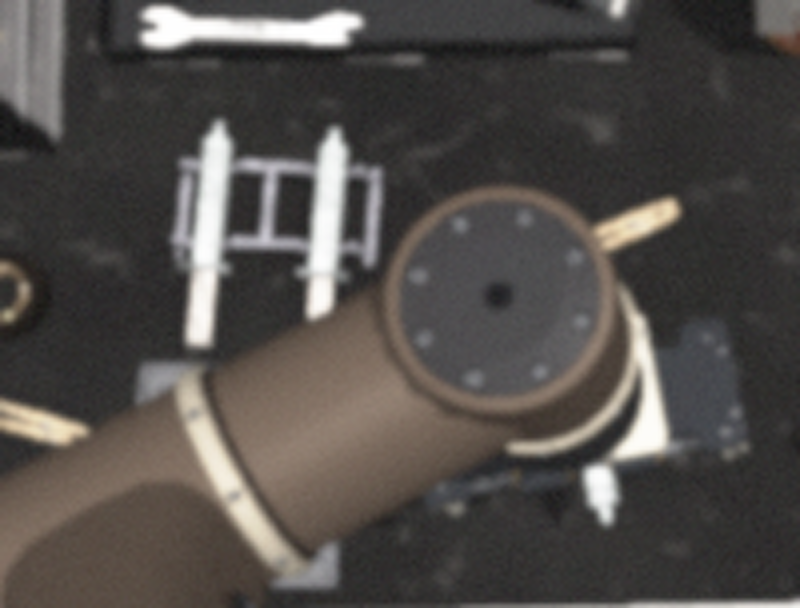

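```bash
python3 -m handwheel '[[[0,0,0.067,0,0,0,0.9],[0,0,0.067,0,0,0,0.9],[0,0,0.067,0,0,0,0.9],[0,0,0,0.001,0.012,0,0.9],[0,0,0,0.002,0.026,0,0.9],[0,0,0,0.0025,0.028,0,0.9],[0,0,0,0.0025,0.028,0,0.9],[0,0,0,0.0025,0.028,0,0.9],[0,0,0,0.0025,0.028,0,0.9],[0,0,0,0.0025,0.026,0,0.9],[0,0,0,0.002,0.018,0,0.9],[0,0,0,0.001,0.01,0,0.9],[0,0,0,0,0.004,0,0.9],[0,0,0,0,0,0,0.9],[0,0,0,0,0,0,0.9],[0,0,0,0,0,0,0.9],[0,0,0,0,0,0,0.9]]]' 15
python3 go.py .4325,.237,.06,-1.5
```

```text
time_s: 31.48
position: [0.426, 0.229, 0.0556]
orientation: [-0.068, -3.117, 0.028]
force: [-0.4, -0.3, 0.1]
grip_width: 0.196
t 31.4833 p [0.426  0.229  0.0556] xdir 177.5 w 17.2 F [-0.4 -0.3  0.1] q [ 0.89  0.25 -0.59 -0.01 -0.75 -2.5 ]
turn [-0.018 -0.023 -0.017] then shift [-0.0063  0.0082 -0.0044] | shift before turn [-0.006   0.0082 -0.0047] n 0.011
```

```bash
python3 -m handwheel '[[[-0.018,-0.023,-0.017,-0.002,0.002,0,0.9],[0,0,0,-0.002,0.002,0,0.9],[0,0,0,-0.001,0.001,0,0.9],[0,0,0,0,0,0,0.9],[0,0,0,0,0,0,0.9],[0,0,0,0,0,0,0.9]]]' 15
python3 go.py .4325,.237,.009,-1.5
python3 - <<'E'
from h import *
im=cam('top'); save(im[130:262,60:200],'t12.png',5)
im=cam('side'); save(im[130:230,150:280],'s12.png',6)
E
```

```text
time_s: 31.98
position: [0.4321, 0.2308, 0.0561]
orientation: [-0.05, -3.141, 0.0]
force: [0.0, 0.7, 0.0]
grip_width: 0.195
t 31.9833 p [0.4321 0.2308 0.0561] xdir 178.2 w 17.2 F [0.  0.7 0. ] q [ 0.89  0.24 -0.61 -0.   -0.72 -2.49]
turn [-0.    -0.001 -0.005] then shift [-0.0002  0.0062  0.0471] | shift before turn [-0.0002  0.0062  0.0471] n 0.048
```

View pics/t12.png

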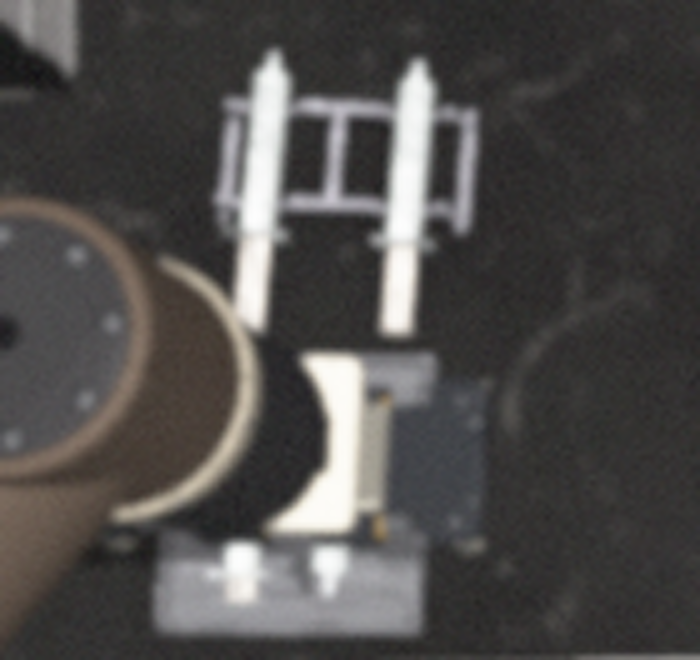

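View pics/s12.png

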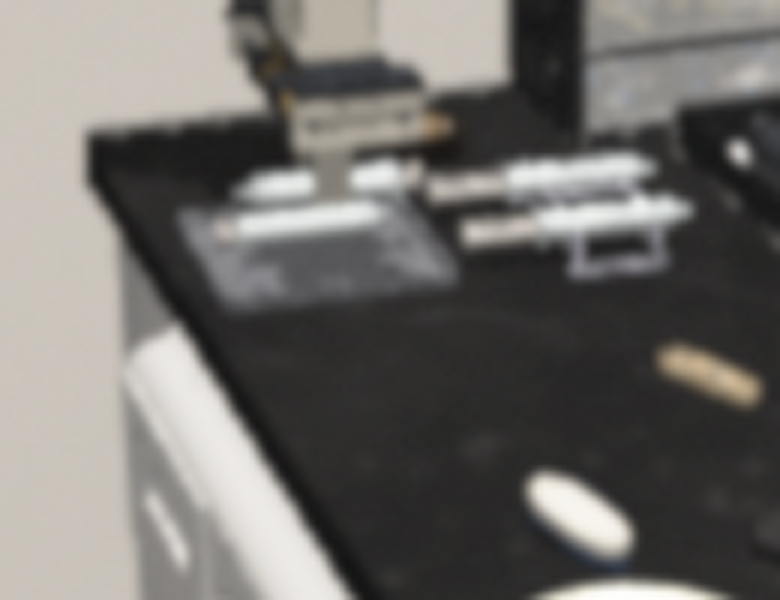

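```bash
python3 -m handwheel '[[[0,0,-0.004,0,0.003,0.003,0.9],[0,0,0,0,0.002,0.007,0.9],[0,0,0,0,0,0.008,0.9],[0,0,0,0,0,0.008,0.9],[0,0,0,0,0,0.004,0.9],[0,0,0,0,0,0,0.9],[0,0,0,0,0,0,0.9],[0,0,0,0,0,0,0.9]]]' 15
python3 go.py .4325,.237,.008,-1.5
```

```text
time_s: 32.75
position: [0.4314, 0.2361, 0.0214]
orientation: [-0.042, -3.139, 0.004]
force: [-0.1, 0.5, -0.3]
grip_width: 0.199
t 32.75 p [0.4314 0.2361 0.0214] xdir 178.5 w 17.5 F [-0.1  0.5 -0.3] q [ 0.9   0.3  -0.63 -0.   -0.64 -2.5 ]
turn [-0.003 -0.003 -0.   ] then shift [-0.0011  0.001   0.0134] | shift before turn [-0.0011  0.001   0.0134] n 0.013
```

```bash
python3 -m handwheel '[[[0,0,0,-0.001,0.001,0.004,0.9],[0,0,0,0,0,0.005,0.9],[0,0,0,0,0,0.004,0.9],[0,0,0,0,0,0.001,0.9],[0,0,0,0,0,0,0.9],[0,0,0,0,0,0,0.9],[0,0,0,0,0,0,0.9]]]' 15
python3 go.py .4325,.237,.0075,-1.5
```

```text
time_s: 33.33
position: [0.4332, 0.2378, 0.0073]
orientation: [-0.041, -3.14, 0.002]
force: [-0.7, -0.2, -0.6]
grip_width: 0.199
t 33.3333 p [0.4332 0.2378 0.0073] xdir 178.5 w 17.5 F [-0.7 -0.2 -0.6] q [ 0.9   0.33 -0.64 -0.   -0.6  -2.5 ]
turn [-0.001 -0.001  0.   ] then shift [ 0.0006 -0.0008 -0.0002] | shift before turn [ 0.0006 -0.0008 -0.0002] n 0.001
```

```bash
python3 -m handwheel '[[[0,0,0,0,0,0,0.72],[0,0,0,0,0,0,0.72],[0,0,0,0,0,0,0.72],[0,0,0,0,0,0,0.72],[0,0,0,0,0,-0.005,0.72],[0,0,0,0,0,-0.01,0.72],[0,0,0,0,0,-0.015,0.72],[0,0,0,0,0,-0.015,0.72],[0,0,0,0,0,-0.015,0.72],[0,0,0,0,0,-0.015,0.72],[0,0,0,0,0,-0.005,0.72],[0,0,0,0,0,0,0.72],[0,0,0,0,0,0,0.72]]]' 15
python3 go.py .4566,-.1635,.10,178.5 .4566,-.1635,.10,-78.6
python3 - <<'E'
from h import *
im=cam('side'); save(im[130:230,150:280],'s13.png',6)
E
```

```text
time_s: 34.42
position: [0.433, 0.2372, 0.0919]
orientation: [-0.041, -3.14, 0.003]
force: [-0.1, -0.5, 0.4]
grip_width: 0.279
t 34.4167 p [0.433  0.2372 0.0919] xdir 178.5 w 24.6 F [-0.1 -0.5  0.4] q [ 0.9   0.2  -0.56 -0.   -0.82 -2.5 ]
turn [-0.002 -0.002 -0.   ] then shift [-0.0341 -0.3999 -0.0081] | shift before turn [-0.0342 -0.4    -0.0074] n 0.401
turn [0.    0.    1.346] then shift [0. 0. 0.] | shift before turn [0. 0. 0.] n 0.0
```

View pics/s13.png

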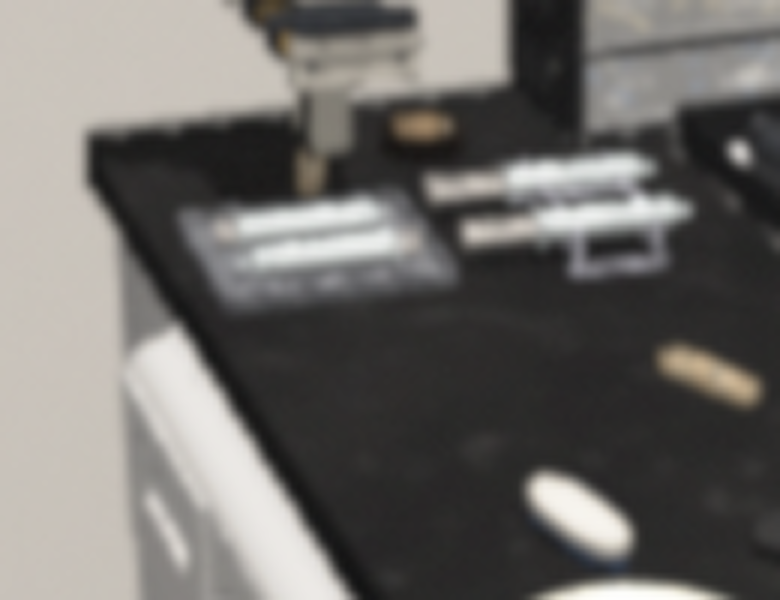

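```bash
python3 -m handwheel '[[[0,0,0,-0.001,-0.012,0,0.4],[0,0,0,-0.003,-0.025,0,0.4],[0,0,0,-0.003,-0.032,0,0.4],[0,0,0,-0.003,-0.034,0,0.4],[0,0,0,-0.003,-0.034,0,0.4],[0,0,0,-0.003,-0.034,0,0.4],[0,0,0,-0.003,-0.034,0,0.4],[0,0,0,-0.003,-0.034,0,0.4],[0,0,0,-0.003,-0.034,0,0.4],[0,0,0,-0.003,-0.034,0,0.4],[0,0,0,-0.003,-0.032,0,0.4],[0,0,0,-0.002,-0.025,0,0.4],[0,0,0,-0.001,-0.015,0,0.4],[0,0,-0.05,0,0,0,0.4],[0,0,-0.1,0,0,0,0.4],[0,0,-0.12,0,0,0,0.4],[0,0,-0.12,0,0,0,0.4],[0,0,-0.12,0,0,0,0.4],[0,0,-0.12,0,0,0,0.4],[0,0,-0.12,0,0,0,0.4]]]' 20
python3 go.py .4566,-.1635,.10,-78.6
```

```text
time_s: 36.13
position: [0.4396, -0.1705, 0.0746]
orientation: [1.136, -2.89, -0.008]
force: [0.2, -0.0, 0.8]
grip_width: 0.599
t 36.1333 p [ 0.4396 -0.1705  0.0746] xdir -137.1 w 52.7 F [ 0.2 -0.   0.8] q [ 0.05  0.21 -0.61  0.01 -0.79 -0.88]
turn [ 0.033 -0.02  -1.02 ] then shift [-0.0035 -0.0181 -0.0254] | shift before turn [-0.0164 -0.006  -0.026 ] n 0.031
```

```bash
python3 -m handwheel '[[[0.01,-0.005,-0.12,0,0,0,0.4],[0,0,-0.12,0,0,0,0.4],[0,0,-0.12,0,0,0,0.4],[0,0,-0.12,0,0,0,0.4],[0,0,-0.12,0,0,0,0.4],[0,0,-0.12,0,0,0,0.4],[0,0,-0.12,0,0,0,0.4],[0,0,-0.08,0,0,0,0.4],[0,0,-0.04,0,0,0,0.4],[0,0,0,0,0,0,0.4],[0,0,0,0,0,0,0.4],[0,0,0,0,0,0,0.4]]]' 20
python3 go.py .4566,-.1635,.06,-78.6
python3 - <<'E'
from h import *
im=cam('top'); save(im[150:262,80:370],'t14.png',2.7)
im=cam('side'); save(im[130:280,150:320],'s14.png',4)
E
```

```text
time_s: 37.13
position: [0.426, -0.1743, 0.063]
orientation: [2.385, -1.984, -0.047]
force: [-1.7, 0.4, 0.0]
grip_width: 0.597
t 37.1333 p [ 0.426  -0.1743  0.063 ] xdir -79.5 w 52.5 F [-1.7  0.4  0. ] q [ 0.05  0.21 -0.64  0.01 -0.77  0.13]
turn [ 0.05  -0.001 -0.016] then shift [-0.0045 -0.0321  0.003 ] | shift before turn [-0.005  -0.0321  0.0014] n 0.033
```

View pics/t14.png

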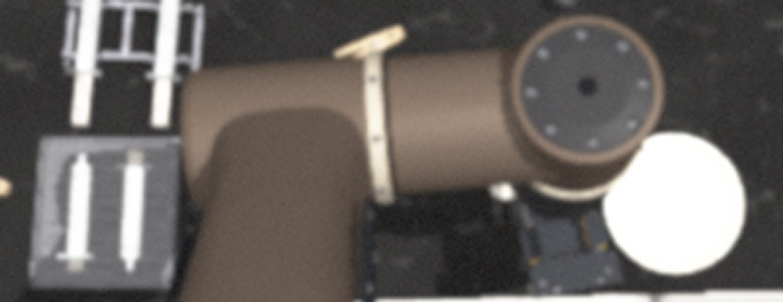

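View pics/s14.png

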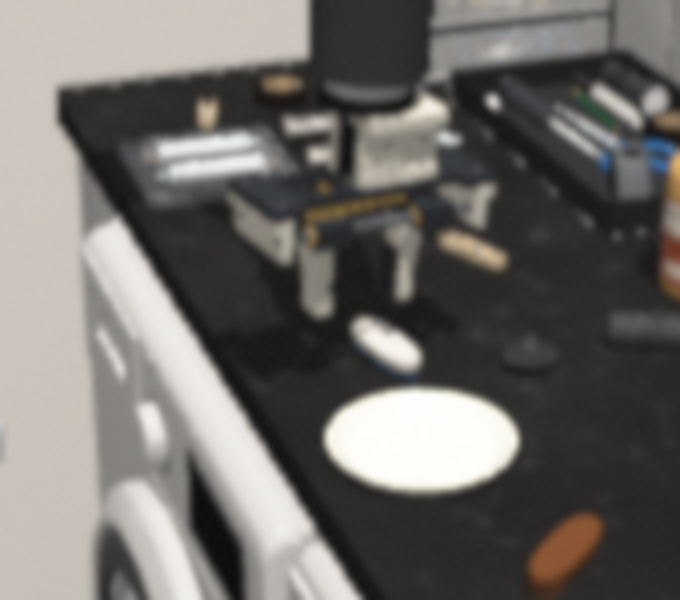

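```bash
python3 -m handwheel '[[[0.05,0,-0.016,0,0,-0.005,0.3],[0,0,0,-0.001,-0.006,0,0.3],[0,0,0,-0.002,-0.009,0,0.3],[0,0,0,-0.001,-0.009,0,0.3],[0,0,0,0,-0.005,0,0.3],[0,0,0,0,0,0,0.3],[0,0,0,0,0,0,0.3],[0,0,0,0,0,0,0.3],[0,0,0,0,0,0,0.3]]]' 20
python3 go.py .4566,-.1635,.05,-78.6
```

```text
time_s: 37.98
position: [0.4576, -0.1634, 0.0676]
orientation: [2.428, -1.992, 0.002]
force: [0.1, 0.3, -0.8]
grip_width: 0.698
t 37.9833 p [ 0.4576 -0.1634  0.0676] xdir -78.7 w 61.4 F [ 0.1  0.3 -0.8] q [ 0.06  0.22 -0.61  0.   -0.75  0.13]
turn [-0.    -0.001 -0.002] then shift [-0.0001  0.001   0.0176] | shift before turn [-0.0001  0.001   0.0175] n 0.018
```

```bash
python3 -m handwheel '[[[0,0,0,0,0.001,0.005,0.3],[0,0,0,0,0,0.01,0.3],[0,0,0,0,0,0.012,0.3],[0,0,0,0,0,0.012,0.3],[0,0,0,0,0,0.01,0.3],[0,0,0,0,0,0.005,0.3],[0,0,0,0,0,0,0.3],[0,0,0,0,0,0,0.3],[0,0,0,0,0,0,0.3]]]' 20
python3 go.py .4566,-.1635,.005,-78.6
```

```text
time_s: 38.73
position: [0.4544, -0.1642, 0.0102]
orientation: [2.427, -1.993, 0.001]
force: [-0.0, -0.6, 1.0]
grip_width: 0.703
t 38.7333 p [ 0.4544 -0.1642  0.0102] xdir -78.8 w 61.9 F [-0.  -0.6  1. ] q [ 0.06  0.31 -0.67  0.   -0.6   0.13]
turn [ 0.    -0.001 -0.003] then shift [-0.0003 -0.0023  0.0052] | shift before turn [-0.0003 -0.0023  0.0052] n 0.006
```

```bash
python3 -m handwheel '[[[0,0,0,0,-0.001,0.003,0.3],[0,0,0,0,0,0.002,0.3],[0,0,0,0,0,0,0.3],[0,0,0,0,0,0,0.8],[0,0,0,0,0,0,0.8],[0,0,0,0,0,0,0.8],[0,0,0,0,0,0,0.8],[0,0,0,0,0,0,0.8],[0,0,0,0,0,0,0.8],[0,0,0,0,0,0,0.8]]]' 20
python3 go.py
python3 -m handwheel '[[[0,0,0,0,0,-0.01,0.8],[0,0,0,0,0,-0.015,0.8],[0,0,0,0,0,-0.015,0.8],[0,0,0,0,0,-0.01,0.8],[0,0,0,0,0,-0.005,0.8],[0,0,0,0,0,0,0.8],[0,0,0,0,0,0,0.8],[0,0,0,0,0,0,0.8]]]' 20
python3 go.py .429,-.306,.06,-78.6
python3 - <<'E'
from h import *
im=cam('side'); save(im[130:280,150:320],'s15.png',4)
E
```

```text
time_s: 39.57
position: [0.457, -0.164, 0.0069]
orientation: [-2.427, 1.993, -0.006]
force: [0.9, 0.1, -1.0]
grip_width: 0.323
t 39.5667 p [ 0.457  -0.164   0.0069] xdir -78.8 w 28.4 F [ 0.9  0.1 -1. ] q [ 0.06  0.32 -0.67  0.   -0.58  0.13]
time_s: 40.23
position: [0.455, -0.1638, 0.0623]
orientation: [2.427, -1.994, 0.001]
force: [-0.3, 0.0, -0.5]
grip_width: 0.326
t 40.2333 p [ 0.455  -0.1638  0.0623] xdir -78.8 w 28.7 F [-0.3  0.  -0.5] q [ 0.06  0.22 -0.61  0.   -0.73  0.13]
turn [-0.    -0.001 -0.004] then shift [0.1342 0.0536 0.0023] | shift before turn [0.1344 0.0531 0.0024] n 0.145
```

View pics/s15.png

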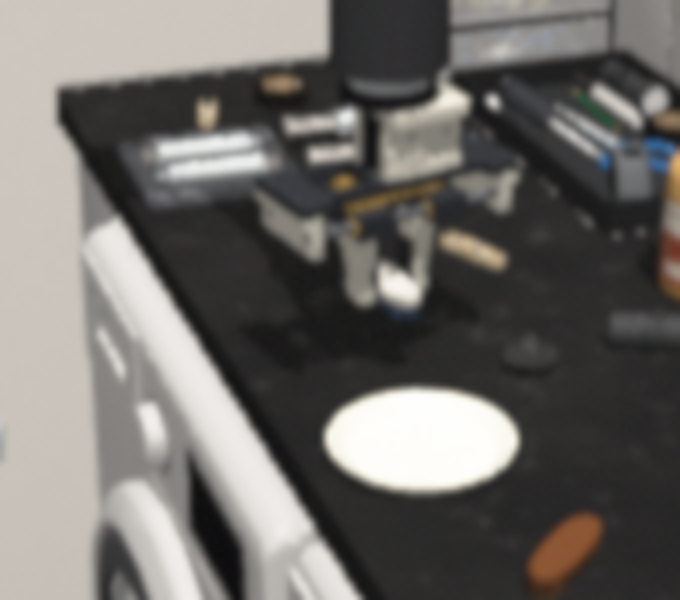

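```bash
python3 -m handwheel '[[[0,0,0,0.01,0.004,0,0.8],[0,0,0,0.02,0.008,0,0.8],[0,0,0,0.025,0.01,0,0.8],[0,0,0,0.025,0.01,0,0.8],[0,0,0,0.025,0.01,0,0.8],[0,0,0,0.015,0.006,0,0.8],[0,0,0,0.007,0.003,0,0.8],[0,0,0,0,0,0,0.8],[0,0,0,0,0,0,0.8],[0,0,0,0,0,0,0.8],[0,0,0,0,0,0,0.8]]]' 20
python3 go.py .429,-.306,.06,-78.6
```

```text
time_s: 41.2
position: [0.4239, -0.3055, 0.0558]
orientation: [2.425, -1.988, -0.015]
force: [0.5, -0.6, -0.8]
grip_width: 0.325
t 41.2 p [ 0.4239 -0.3055  0.0558] xdir -78.7 w 28.6 F [ 0.5 -0.6 -0.8] q [-0.25  0.3  -0.53  0.   -0.76  0.44]
turn [ 0.01   0.004 -0.002] then shift [ 0.0015 -0.0048 -0.0042] | shift before turn [ 0.0015 -0.0048 -0.0043] n 0.007
```

Release height: TCP ≈ 0.0069 + 0.005 = 0.012.

```bash
python3 -m handwheel '[[[0.01,0.004,0,0,-0.003,0.004,0.8],[0,0,0,0,-0.001,0.008,0.8],[0,0,0,0,0,0.01,0.8],[0,0,0,0,0,0.008,0.8],[0,0,0,0,0,0.004,0.8],[0,0,0,0,0,0,0.8],[0,0,0,0,0,0,0.8],[0,0,0,0,0,0,0.8]]]' 20
python3 go.py .429,-.306,.013,-78.6
```

```text
time_s: 41.87
position: [0.4297, -0.3011, 0.0184]
orientation: [-2.435, 1.984, -0.002]
force: [0.2, -0.3, -0.8]
grip_width: 0.323
t 41.8667 p [ 0.4297 -0.3011  0.0184] xdir -78.3 w 28.4 F [ 0.2 -0.3 -0.8] q [-0.24  0.35 -0.57  0.   -0.65  0.44]
turn [-0.001 -0.001  0.004] then shift [0.0047 0.0017 0.0054] | shift before turn [0.0046 0.0017 0.0054] n 0.007
```

```bash
python3 -m handwheel '[[[0,0,0,0.003,0.001,0.002,0.8],[0,0,0,0.001,0,0.003,0.8],[0,0,0,0,0,0.001,0.8],[0,0,0,0,0,0,0.8],[0,0,0,0,0,0,0.8],[0,0,0,0,0,0,0.8]]]' 20
python3 go.py .429,-.306,.012,-78.6
```

```text
time_s: 42.37
position: [0.4304, -0.3062, 0.013]
orientation: [-2.434, 1.984, -0.005]
force: [-0.9, 1.0, 0.0]
grip_width: 0.322
t 42.3667 p [ 0.4304 -0.3062  0.013 ] xdir -78.4 w 28.4 F [-0.9  1.   0. ] q [-0.25  0.36 -0.57  0.   -0.64  0.45]
turn [-0.003 -0.002  0.004] then shift [-0.0005  0.0013  0.001 ] | shift before turn [-0.0005  0.0013  0.001 ] n 0.002
```

```bash
python3 -m handwheel '[[[0,0,0,0,0,0.001,0.8],[0,0,0,0,0,0,0.8],[0,0,0,0,0,0,0.53],[0,0,0,0,0,0,0.53],[0,0,0,0,0,0,0.53],[0,0,0,0,0,0,0.53],[0,0,0,0,0,-0.005,0.53],[0,0,0,0,0,-0.01,0.53],[0,0,0,0,0,-0.02,0.53],[0,0,0,0,0,-0.03,0.53],[0,0,0,0,0,-0.03,0.53],[0,0,0,0,0,-0.03,0.53],[0,0,0,0,0,-0.02,0.53],[0,0,0,0,0,0,0.53],[0,0,0,0,0,0,0.53]]]' 20
python3 go.py .25,-.56,.2,-78.6
```

```text
time_s: 43.62
position: [0.4292, -0.3063, 0.1707]
orientation: [-2.435, 1.983, -0.009]
force: [0.2, -0.7, -0.8]
grip_width: 0.471
t 43.6167 p [ 0.4292 -0.3063  0.1707] xdir -78.3 w 41.4 F [ 0.2 -0.7 -0.8] q [-0.25  0.16 -0.4   0.   -1.01  0.45]
turn [-0.005 -0.004  0.005] then shift [ 0.2132  0.2258 -0.0293] | shift before turn [ 0.2123  0.2267 -0.0296] n 0.312
```

```bash
python3 -m handwheel '[[[0,0,0,0.01,0.01,-0.003,0.53],[0,0,0,0.02,0.02,-0.004,0.53],[0,0,0,0.02,0.022,-0.004,0.53],[0,0,0,0.022,0.023,-0.004,0.53],[0,0,0,0.022,0.023,-0.004,0.53],[0,0,0,0.022,0.023,-0.004,0.53],[0,0,0,0.022,0.023,-0.004,0.53],[0,0,0,0.022,0.023,-0.004,0.53],[0,0,0,0.02,0.022,0,0.53],[0,0,0,0.02,0.02,0,0.53],[0,0,0,0.01,0.01,0,0.53],[0,0,0,0,0,0,0.53],[0,0,0,0,0,0,0.53],[0,0,0,0,0,0,0.53]]]' 20
python3 - <<'E'
from h import *
im=cam('top'); np.save('pics/topF.npy',im); save(im[130:262,80:370],'tF.png',2.7)
save(im[130:262,80:210],'tF2.png',4.5)
im=cam('side'); save(im[130:290,150:340],'sF.png',3.7)
E
```

```text
time_s: 44.78
position: [0.245, -0.5631, 0.1963]
orientation: [-2.434, 1.978, 0.009]
force: [0.7, 0.5, -0.2]
grip_width: 0.469
```

View pics/tF.png

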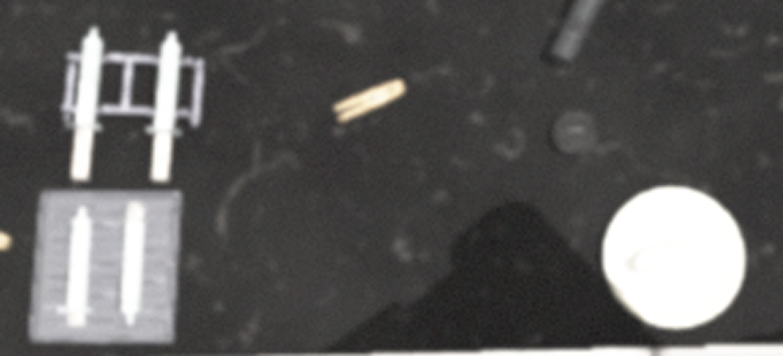

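View pics/tF2.png

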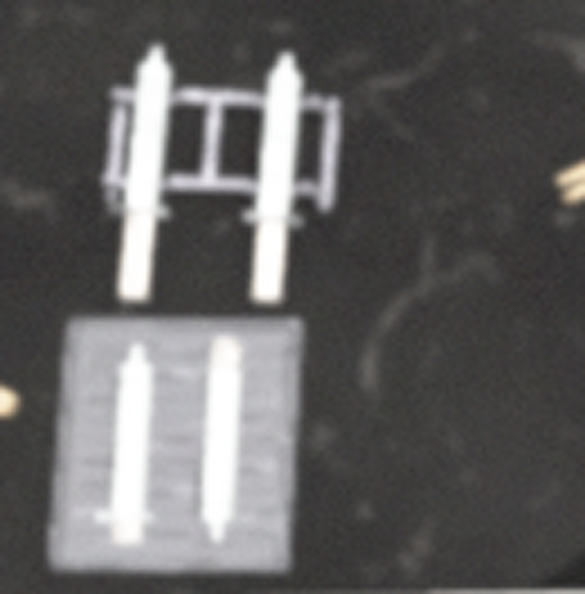

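View pics/sF.png

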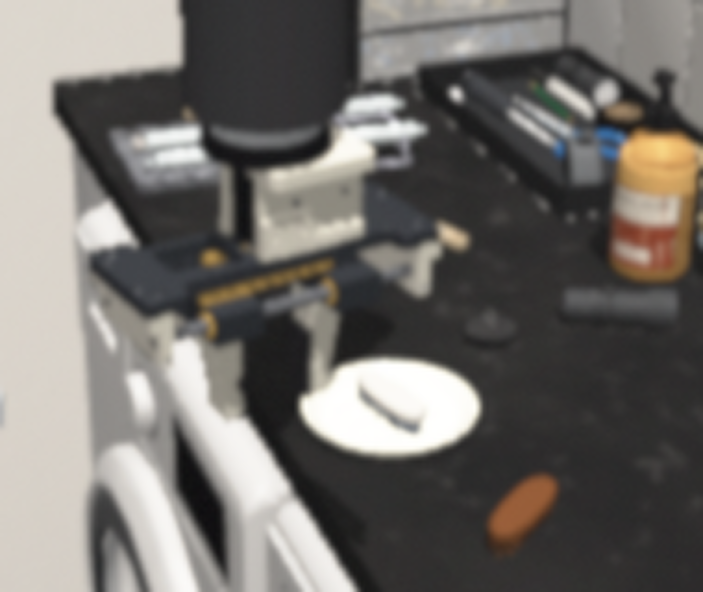

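The final views show both drawn syringes in the grooves (tF2: 148,130 and 275,135), with wings outside the wires and rods still out. Both spent syringes lie inside the tray rim (130,445 and 220,440). The brush sits in the dish, back up (sF: 393,400), and the brown one hasn't moved. I'm handing in.

```bash
python3 -c "
from bench import bot
print(bot.close_job())"
```

```text
the job is handed in; nothing more can be done
None
```

The job is done and handed in, about 45 s into the 125 s allowed. I worked in the order asked: the two drawn syringes into the rack grooves, the two spent ones flat in the tray, then the white brush into its dish.

- **Rack:** the last top view shows one syringe in each groove, with the wings outside the wires and the plungers still drawn out. I judged the plungers by eye and did not measure how far out they are.
- **Tray:** both spent syringes lie flat inside the rim, with plungers home.
- **Dish:** the side view shows the brush lying back up, bristles down, inside the rim. In the last top view it is hard to make out, white on white.
- **Other:** I did not touch the brown look-alike. Nothing fell, the wrist force readings stayed within about 2 N, and the gripper ended clear of everything. No check failed or disagreed.

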